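Level the potting mould, clamp it and set one rock core in each well

ROBOT

A 6-joint arm with a two-finger parallel gripper is mounted at the origin on a cart in front of the work surface, level with it; the furniture and walls round the work are solid. World frame = base frame: x ahead of the robot, y to its left, z up, the work surface at z = 0. Lengths are in m, angles in degrees, forces in N, time in s.
With the tool pointing down it reaches from about 0.275 to 0.875 m from the base axis. Payload 12.5 kg.
Tool frame: the origin (TCP) lies midway between the tips of the shut fingers; the grasp point (between the pads) lies r.grasp_offset behind it (r.grasp_offset is the distance from the TCP to the grasp point, in m); z points along the fingers, y is the line along which they close (so a half turn about z gives the same grasp; the last joint's range is limited). The gripper opens to 85 mm and grips with 20 to 120 N. Pads are 22 mm wide; open, the fingers measure 114 mm over their backs; the gripper's body (76 mm by 85 mm) begins 54 mm behind the grasp point. The pads swing forward as they close: fully open they stand 13 mm farther back than shut.
Start: joints at [68.892, 20.094, 94.641, -0, 65.266, -4.847], TCP at [0.154, 0.528, 0.204] pointing down, gripper open.
Joint ranges: [-157.81, 157.81], [-45, 120.19], [0.68, 151.7], [-89.99, 269.99], [4.06, 180], [-164.3, 164.3]. Speed limits (degrees/s): [127.2, 127.2, 159.86, 180, 180, 180].

INTERFACE

Orientations are given as [roll, pitch, yaw] about the fixed x, y, z axes, in that order (R = Rz(yaw) Ry(pitch) Rx(roll)).
In Python, from plant import r gives the robot as it stands. The module is installed in compiled form; this text tells all that it offers.
- The arm moves only by the shell command python3 -m jog 'ROWS'. ROWS is text: rows parted by semicolons, each of 7 numbers parted by spaces: the closure, from 0 (fully open) to 1 (shut), then the shift along the tool's x, y, z as a fraction of full scale, then the turn, a rotation vector about the tool's x, y, z as a fraction of full scale. In form: grip tx ty tz rx ry rz; .... A call has 1 to 8 rows; each row is the pose to reach, as a shift and turn from the pose commanded when the call began, along the tool's axes at that moment, turning the shorter way round; what a row does not reach only later rows make up. Full scale, the value 1, is 20 cm for a shift and 2 pi rad for a turn. A row lasts 1/12 s, in which the tool goes at most 41.7 mm and 7.16 degrees, less where a joint would pass 70% of its speed; a pose out of reach is approached as far as the arm can. A call with a number of a shift or a turn outside -1 to 1 is refused whole. A call with a gripper value outside its range is refused whole. The fingers move at their own pace and stop on an object; the grip force is fixed at half the most. Time passes only in rows, so rows that repeat a pose let the fingers close. It gives the time, the measured TCP pose, the force, the opening and the grip force at its end, in the units of the state.
- r.observe(): the state, without advancing time (a new reading comes with each control period).
- r.grab_frame(name): name is "scene" or "top" or "wrist"; returns (picture, depth): 480x640x3 uint8, red, green, blue; 480x640 float32, m along the optical axis (not along the pixel's ray), 0 where there is no reading.
- r.camera_info(name): a dict with "fx", "fy", "cx", "cy" (pixels), "world_to_cam" (4x4, takes a point from world to camera coordinates). Camera axes: x right, y down, z forward; pixel columns grow to the right and rows downward; lengths in m; the calibration is good to about 2 mm. A picture is of the moment at which its call begins: read the wrist's pose just before it. camera_info takes no time and is no camera call; for the wrist camera it gives the pose at the moment of the call.
- r.finish_job(): hands the job in; it is judged then, once.
The state is a dict: "time": time; "qpos": joint angles; "dq": joint speeds; "tau": joint torques, N m; "eef_pos": TCP position; "ee_rot": TCP orientation; "contact_force": force on the tool from outside, world axes, zero at the start; "moment": the same for the moment, N m; "width": finger opening in m; "finger_force": force on a finger pad.
Only numpy, scipy, OpenCV 4.12 (cv2) and the standard library are available. Lean on these libraries where they do the work, as an engineer would, in place of code of your own. Each camera call takes 0.05 s, during which the arm holds its last target. There are 200 camera calls.

TASK

The potting mould on the bench sits low at one corner: push the steel wedge, thin end first, under the foot at that corner until the bubble of the level on the mould sits between its two lines. Then push the handle of the toggle clamp all the way down, over centre, so that the pad holds the mould, still level. Then put all the rock cores that are on the bench into the wells, no more than one in a well, each down on the floor of its well; leave the wedge in place and do not knock over the sample vial.

Things in the scene. Friction and masses are not known exactly. Their poses are not given: they have to be found in the camera images.
- stand: Fixed frame of dark flat bars, 6 mm high, on the table; carries mould plate, clamp and foot. Origin on the table under the middle of the wells, z up. -y side (robot's right): low side with foot and clamp; +y side: hinge; -x side (to the robot): level. One bar lies at x 0.03 to 0.066, y -0.235 to 0.125, under the clamp; under and before the foot the table is clear for the wedge.
- plate (a joint): Tilt of the aluminium mould plate (stand x -0.085 to 0.07, y -0.12 to 0.125; top 45 mm high when level) about its hinge along the stand's x at y 0.105, z 0.030. 0 = level; negative = the -y side is low; positive = too high. It rests at -0.048 until wedged up and sinks back by its weight (0.9 kg). The foot is 0.21 m from the hinge: 1 mm there is 0.0048 rad. Range -0.0476 to 0.045.
- bubble (a joint): Spirit level on the plate's front strip (middle at stand x -0.068, y 0): yellow tube 56 mm long along the stand's y, white bubble 14 mm long, two black lines 9.5 mm either side of the middle. Value: place of the bubble along the stand's y (m), 0 = centred; it runs to the high side, -0.4 x the tilt (+0.019 at the start). It is between the lines within 0.0025.
- foot (a point): Lowest point of the steel foot (lying roller, 8 mm radius, 24 mm long along the stand's x) under the plate's front right corner, at stand (-0.04, -0.105): about 12 mm above the table at the start, 22 mm when level. The wedge lies on the table and goes in along the stand's +y.
- wedge: Loose steel wedge, 0.45 kg, 30 mm wide. Origin under the middle of its thin edge; +x points out of the thin end, z up. Slope from 6 mm high at x = 0 to 30 mm at x = -0.12 (1 in 5); then a heel block to x = -0.145, 40 mm high, to grip across its width (y). It meets the foot when that is at wedge x -0.03; level at about -0.08. Pushing takes 8 to 14 N; it stays where it is left.
- wedge_heel (a point): Centre of the wedge's heel block, 30 mm above the table (10 mm below the block's top).
- clamp_handle (a joint): Angle of the toggle clamp's handle; it stands 1.13 - angle rad above level. 0 to 0.1 = up (open); it swings down towards the stand's -y to its stop at 1.06 (closed, nearly level). The pad squeezes most at 0.97; past that it is over centre and stays. Friction keeps it where it is left; 1 to 3 N at the grip moves it.
- handle_grip (a point): Middle of the rubber grip on the clamp handle (18 mm thick round bar, 60 mm from the pivot; it ends 84 mm from the pivot).
- handle_pivot (a point): Pivot of the clamp handle, at stand (0.045, -0.21), 84 mm above the table; its axis runs along the stand's x. The clamp's jaw has its own pivot 55 mm further to +y and reaches 58 mm from there over the plate; it stands steeply up while open (to about 115 mm) and lies level, 62 mm high, while closed.
- clamp_pad (a joint): How far the clamp's rubber pad is pressed in on its spring (m): 0 when free, about 0.002 when the clamp is closed on the level plate.
- sample_vial_1: Clear glass sample vial with a white cap, 26 mm across, 65 mm tall, standing loose on the table beyond the cores. Origin at its base, z up through the cap. Not to be knocked over.
- well1 (a point): Centre of the floor of well 1: square, 38 x 38 mm, 11 mm deep below the plate's top, floor 34 mm above the table when level. Stand x 0.03, y 0.06; wells are 60 mm apart.
- well2 (a point): Centre of the floor of well 2: square, 38 x 38 mm, 11 mm deep below the plate's top, floor 34 mm above the table when level. Stand x 0.03, y 0.00; wells are 60 mm apart.
- well3 (a point): Centre of the floor of well 3: square, 38 x 38 mm, 11 mm deep below the plate's top, floor 34 mm above the table when level. Stand x 0.03, y -0.06; wells are 60 mm apart.
- well4 (a point): Centre of the floor of well 4: square, 38 x 38 mm, 11 mm deep below the plate's top, floor 34 mm above the table when level. Stand x -0.03, y 0.06; wells are 60 mm apart.
- well5 (a point): Centre of the floor of well 5: square, 38 x 38 mm, 11 mm deep below the plate's top, floor 34 mm above the table when level. Stand x -0.03, y 0.00; wells are 60 mm apart.
- well6 (a point): Centre of the floor of well 6: square, 38 x 38 mm, 11 mm deep below the plate's top, floor 34 mm above the table when level. Stand x -0.03, y -0.06; wells are 60 mm apart.
- core1: Rock core: brown cylinder 24 mm across and 28 mm tall, about 35 g, standing on the table (may be absent). Origin at its middle (14 mm above its underside), z along its axis.
- core2: Rock core: brown cylinder 24 mm across and 28 mm tall, about 35 g, standing on the table (may be absent). Origin at its middle (14 mm above its underside), z along its axis.
- core3: Rock core: brown cylinder 24 mm across and 28 mm tall, about 35 g, standing on the table (may be absent). Origin at its middle (14 mm above its underside), z along its axis.
- core4: Rock core: brown cylinder 24 mm across and 28 mm tall, about 35 g, standing on the table (may be absent). Origin at its middle (14 mm above its underside), z along its axis.
- core5: Rock core: brown cylinder 24 mm across and 28 mm tall, about 35 g, standing on the table (may be absent). Origin at its middle (14 mm above its underside), z along its axis.
- core6: Rock core: brown cylinder 24 mm across and 28 mm tall, about 35 g, standing on the table (may be absent). Origin at its middle (14 mm above its underside), z along its axis.

How it is judged (in metres and radians):
On the way, in this order (a step that is already met when the one before it is completed fails the run):
1. the wedge holds the mould level (tilt within 0.007) with the clamp still open (value of joint plate between -0.007 and 0.007 rad and x of foot in the frame of wedge between -0.12 and -0.03 m and y of foot in the frame of wedge between -0.02 and 0.02 m and value of joint clamp_handle below 0.4 rad), for 0.4 s.
2. the clamp is closed over centre on the level mould, before any core is on it (value of joint plate between -0.007 and 0.007 rad and x of foot in the frame of wedge between -0.12 and -0.03 m and y of foot in the frame of wedge between -0.02 and 0.02 m and value of joint clamp_handle above 1 rad and value of joint clamp_pad above 0.0008 m and horizontal distance between each of core1, core2, core3, core4, core5, core6 and stand above 0.15 m), for 0.3 s.
At the end, for the whole second after the job is handed in: Plate tilt within 0.007 rad of level, foot on the wedge's slope; clamp handle past 1.0, its pad pressed in over 0.8 mm; every core at rest in a well (centre within 12 mm of the well's centre, under 18 mm above its floor, upright or lying), no two in one well (value of joint plate between -0.007 and 0.007 rad and x of foot in the frame of wedge between -0.12 and -0.03 m and y of foot in the frame of wedge between -0.02 and 0.02 m and value of joint clamp_handle above 1 rad and value of joint clamp_pad above 0.0008 m and ((horizontal distance between core1 and well1 below 0.012 m and z of core1 in the frame of well1 below 0.018 m) or (horizontal distance between core1 and well2 below 0.012 m and z of core1 in the frame of well2 below 0.018 m) or (horizontal distance between core1 and well3 below 0.012 m and z of core1 in the frame of well3 below 0.018 m) or (horizontal distance between core1 and well4 below 0.012 m and z of core1 in the frame of well4 below 0.018 m) or (horizontal distance between core1 and well5 below 0.012 m and z of core1 in the frame of well5 below 0.018 m) or (horizontal distance between core1 and well6 below 0.012 m and z of core1 in the frame of well6 below 0.018 m)) and ((horizontal distance between core2 and well1 below 0.012 m and z of core2 in the frame of well1 below 0.018 m) or (horizontal distance between core2 and well2 below 0.012 m and z of core2 in the frame of well2 below 0.018 m) or (horizontal distance between core2 and well3 below 0.012 m and z of core2 in the frame of well3 below 0.018 m) or (horizontal distance between core2 and well4 below 0.012 m and z of core2 in the frame of well4 below 0.018 m) or (horizontal distance between core2 and well5 below 0.012 m and z of core2 in the frame of well5 below 0.018 m) or (horizontal distance between core2 and well6 below 0.012 m and z of core2 in the frame of well6 below 0.018 m)) and ((horizontal distance between core3 and well1 below 0.012 m and z of core3 in the frame of well1 below 0.018 m) or (horizontal distance between core3 and well2 below 0.012 m and z of core3 in the frame of well2 below 0.018 m) or (horizontal distance between core3 and well3 below 0.012 m and z of core3 in the frame of well3 below 0.018 m) or (horizontal distance between core3 and well4 below 0.012 m and z of core3 in the frame of well4 below 0.018 m) or (horizontal distance between core3 and well5 below 0.012 m and z of core3 in the frame of well5 below 0.018 m) or (horizontal distance between core3 and well6 below 0.012 m and z of core3 in the frame of well6 below 0.018 m)) and ((horizontal distance between core4 and well1 below 0.012 m and z of core4 in the frame of well1 below 0.018 m) or (horizontal distance between core4 and well2 below 0.012 m and z of core4 in the frame of well2 below 0.018 m) or (horizontal distance between core4 and well3 below 0.012 m and z of core4 in the frame of well3 below 0.018 m) or (horizontal distance between core4 and well4 below 0.012 m and z of core4 in the frame of well4 below 0.018 m) or (horizontal distance between core4 and well5 below 0.012 m and z of core4 in the frame of well5 below 0.018 m) or (horizontal distance between core4 and well6 below 0.012 m and z of core4 in the frame of well6 below 0.018 m)) and ((horizontal distance between core5 and well1 below 0.012 m and z of core5 in the frame of well1 below 0.018 m) or (horizontal distance between core5 and well2 below 0.012 m and z of core5 in the frame of well2 below 0.018 m) or (horizontal distance between core5 and well3 below 0.012 m and z of core5 in the frame of well3 below 0.018 m) or (horizontal distance between core5 and well4 below 0.012 m and z of core5 in the frame of well4 below 0.018 m) or (horizontal distance between core5 and well5 below 0.012 m and z of core5 in the frame of well5 below 0.018 m) or (horizontal distance between core5 and well6 below 0.012 m and z of core5 in the frame of well6 below 0.018 m)) and ((horizontal distance between core6 and well1 below 0.012 m and z of core6 in the frame of well1 below 0.018 m) or (horizontal distance between core6 and well2 below 0.012 m and z of core6 in the frame of well2 below 0.018 m) or (horizontal distance between core6 and well3 below 0.012 m and z of core6 in the frame of well3 below 0.018 m) or (horizontal distance between core6 and well4 below 0.012 m and z of core6 in the frame of well4 below 0.018 m) or (horizontal distance between core6 and well5 below 0.012 m and z of core6 in the frame of well5 below 0.018 m) or (horizontal distance between core6 and well6 below 0.012 m and z of core6 in the frame of well6 below 0.018 m)) and horizontal distance between each of core2, core3, core4, core5, core6 and core1 above 0.025 m and horizontal distance between each of core3, core4, core5, core6 and core2 above 0.025 m and horizontal distance between each of core4, core5, core6 and core3 above 0.025 m and horizontal distance between each of core5, core6 and core4 above 0.025 m and horizontal distance between core6 and core5 above 0.025 m and linear speed of each of core1, core2, core3, core4, core5, core6 below 0.02 m/s); the robot touches nothing.
It fails at once if the sample vial is knocked over (angle between sample_vial_1's own z axis and vertical above 0.6 rad).
Of core1, core2, core3, core4, core5, core6 only 4 to 6 are there at a start; the rules pass over those that are not, and their reading is None.
At some moment in a run one of core1, core2, core3, core4, core5, core6 may be knocked a few centimetres aside while the robot is not near it.
Once in a run the grip may slacken for a moment while it holds something.
It also fails if it takes over 210 s, if anything falls off the work surface, if the arm or the gripper's body presses on something with over 40 N, if the wrist force passes 120 N, or if a joint passes its speed limit or range.

## Working session

There is one attempt and no reset: what is moved stays moved. The work goes in short steps, Python scripts to look and compute and a shell command to move; the robot and the scene stay as the last step left them, time stands still between calls to the robot, and variables do not carry over. Pictures are saved under pics/ and viewed, at most 14 in all, crops included, and the job is handed in when it is done.

```bash
mkdir -p pics; ls
python3 - <<'E'
from plant import r
import cv2,numpy as np
s=r.observe();print(s, r.grasp_offset)
for n in("scene","top"):
    im,d=r.grab_frame(n);cv2.imwrite(f"pics/{n}0.png",im[:,:,::-1]);np.save(f"{n}0.npy",d)
    c=r.camera_info(n);print(n,c['fx'],c['cx'],c['cy'],np.round(np.linalg.inv(c['world_to_cam']),3).tolist())
E
```

```text
pics
{'time': 0.0, 'qpos': array([ 6.88920102e+01,  2.01248218e+01,  9.46775658e+01,  5.87267658e-04,
        6.52644252e+01, -4.84834731e+00]), 'dq': array([-0.02969947,  0.10920277, -0.01331482,  0.03863578, -0.08050859,
        0.03596521]), 'tau': array([-6.57415640e-04, -5.06114888e+01, -2.91402590e+01, -1.07556987e-04,
        4.60797222e-03,  1.22813053e-04]), 'eef_pos': array([0.15384706, 0.52766721, 0.20344972]), 'ee_rot': array([-1.79933471e+02, -6.17812227e-03,  1.63740108e+02]), 'contact_force': array([ 0.31425408, -0.2964074 ,  0.2513663 ]), 'moment': array([ 0.00291385, -0.01627995,  0.00941497]), 'finger_force': 0.0, 'width': 0.08533488511505437} 0.0187
scene 537.5809884177892 311.79812977424 243.44924563501752 [[0.62, -0.533, 0.576, -0.297], [-0.784, -0.42, 0.456, -0.654], [-0.001, -0.735, -0.678, 1.1], [0.0, 0.0, 0.0, 1.0]]
top 518.2835538247975 322.4862248304731 236.05896795534255 [[-0.01, -0.998, 0.068, 0.466], [-1.0, 0.01, -0.009, 0.013], [0.008, -0.068, -0.998, 1.551], [0.0, 0.0, 0.0, 1.0]]
```

View pics/top0.png

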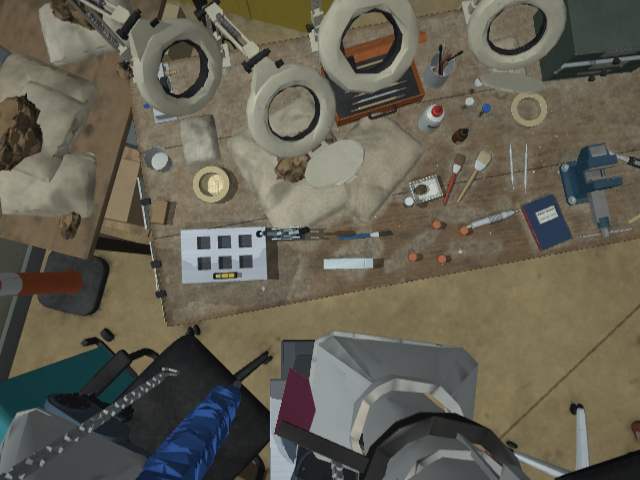

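View pics/scene0.png

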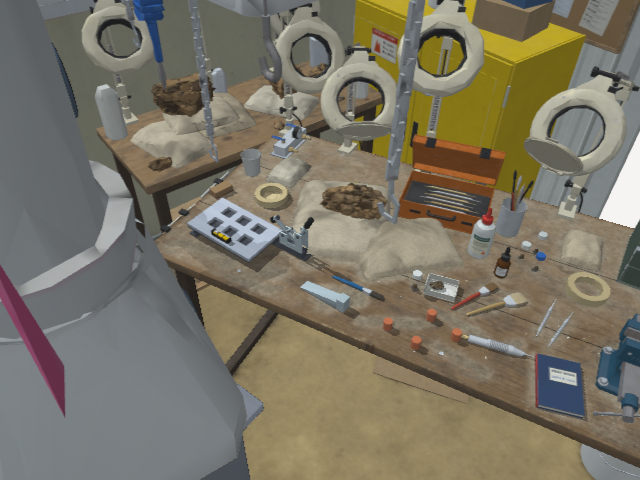

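Top view: mould around pixel (224,255), wedge at (350,264) with heel to the right, and four orange cores near (438,225), (463,230), (413,257) and (441,259). A vial candidate is near (409,201). Next I'll measure and zoom in.

```bash
cat > h.py <<'E'
from plant import r
import cv2,numpy as np
from scipy.spatial.transform import Rotation as R
def cloud(n,d,c=None):
    c=c or r.camera_info(n); v,u=np.mgrid[:480,:640]
    P=np.stack([(u-c['cx'])/c['fx']*d,(v-c['cy'])/c['fy']*d,d,np.ones_like(d)],-1)
    return (P@np.linalg.inv(c['world_to_cam']).T)[...,:3]
def look(n,name):
    c=r.camera_info(n); im,d=r.grab_frame(n); cv2.imwrite(f"pics/{name}.png",im[:,:,::-1])
    return im,d,cloud(n,d,c)
def cores(im,X,zmin=.004):
    h=cv2.cvtColor(im,cv2.COLOR_RGB2HSV); m=((h[...,0]<14)&(h[...,1]>120)&(h[...,2]>110)&(X[...,2]>zmin)&(X[...,2]<.09)).astype('uint8')
    k,l,s,ce=cv2.connectedComponentsWithStats(m); out=[]
    for i in range(1,k):
        if s[i,4]>15:
            p=X[l==i]; zt=np.percentile(p[:,2],90); t=p[p[:,2]>zt-.006]
            out.append((ce[i].round(),s[i,4],np.round([*(t[:,:2].max(0)+t[:,:2].min(0))/2,zt],4)))
    return out
def goto(p,yaw=None,rpy=None):
    """rows for moving TCP to p with yaw (tool down); prints fractions"""
    s=r.observe(); A=R.from_euler('xyz',s['ee_rot'],degrees=True)
    B=R.from_euler('xyz',rpy if rpy is not None else [180,0,yaw],degrees=True)
    t=A.inv().apply(np.array(p)-s['eef_pos'])/.2; w=(A.inv()*B).as_rotvec()/(2*np.pi)
    print('goto',np.round(t,4),np.round(w,4),'deg',np.round(np.degrees(np.linalg.norm(w)*2*np.pi),1))
E
python3 - <<'E'
from h import *
for n in("top","scene"):
    im=cv2.imread(f"pics/{n}0.png")[:,:,::-1]; X=cloud(n,np.load(f"{n}0.npy"))
    print(n)
    for o in cores(im,X,.0): 
        if abs(o[2][1])<.7 and o[2][0]<.8: print(o)
    if n=="top":
        for q in[(324,264),(372,264),(382,264),(350,264),(409,201),(181,229),(266,229),(266,281),(182,283),(255,233),(320,237),(412,197),(408,190),(196,242),(246,262),(360,235),(385,234)]: print(q,X[q[1],q[0]].round(3))
        a=im[180:300,160:480]; cv2.imwrite("pics/top0c.png",cv2.resize(a,(800,300),interpolation=cv2.INTER_CUBIC)[:,:,::-1])
    else:
        a=im[180:360,160:480]; cv2.imwrite("pics/sc0c.png",cv2.resize(a,(800,450),interpolation=cv2.INTER_CUBIC)[:,:,::-1])
        for q in [(417,274),(415,277)]: print(q,X[q[1],q[0]].round(3))
b=[cv2.imread("pics/top0c.png"),cv2.imread("pics/sc0c.png")[:300]]
cv2.imwrite("pics/z0.png",np.vstack(b))
E
```

```text
top
(array([449., 187.]), np.int32(75), array([ 0.7142, -0.3827,  0.0121]))
(array([436., 224.]), np.int32(56), array([ 0.6   , -0.3375,  0.0315]))
(array([463., 230.]), np.int32(56), array([ 0.5813, -0.4159,  0.0312]))
(array([412., 257.]), np.int32(52), array([ 0.5046, -0.2635,  0.0318]))
(array([441., 259.]), np.int32(53), array([ 0.4978, -0.3501,  0.0298]))
(324, 264) [ 0.487 -0.004  0.005]
(372, 264) [ 0.485 -0.143  0.043]
(382, 264) [ 0.485 -0.177 -0.   ]
(350, 264) [ 0.486 -0.08   0.02 ]
(409, 201) [ 0.666 -0.252  0.059]
(181, 229) [ 0.596  0.424 -0.002]
(266, 229) [0.594 0.169 0.001]
(266, 281) [0.438 0.169 0.002]
(182, 283) [0.436 0.408 0.041]
(255, 233) [0.579 0.198 0.036]
(320, 237) [0.568 0.007 0.001]
(412, 197) [ 0.685 -0.27   0.007]
(408, 190) [ 0.709 -0.261 -0.005]
(196, 242) [0.554 0.369 0.039]
(246, 262) [0.495 0.225 0.027]
(360, 235) [ 0.572 -0.112  0.012]
(385, 234) [ 0.575 -0.188  0.004]
scene
(array([465., 300.]), np.int32(85), array([ 0.7084, -0.3836,  0.0127]))
(array([431., 314.]), np.int32(94), array([ 0.5975, -0.3383,  0.0297]))
(array([387., 323.]), np.int32(85), array([ 0.5048, -0.2652,  0.0307]))
(array([456., 334.]), np.int32(106), array([ 0.5827, -0.4177,  0.0294]))
(array([415., 342.]), np.int32(103), array([ 0.4971, -0.351 ,  0.0299]))
(array([536., 364.]), np.int32(19), array([ 0.6269, -0.6094,  0.0153]))
(array([536., 390.]), np.int32(17), array([ 0.5578, -0.6365,  0.014 ]))
(417, 274) [ 0.664 -0.253  0.062]
(415, 277) [ 0.652 -0.254  0.061]
```

View pics/z0.png

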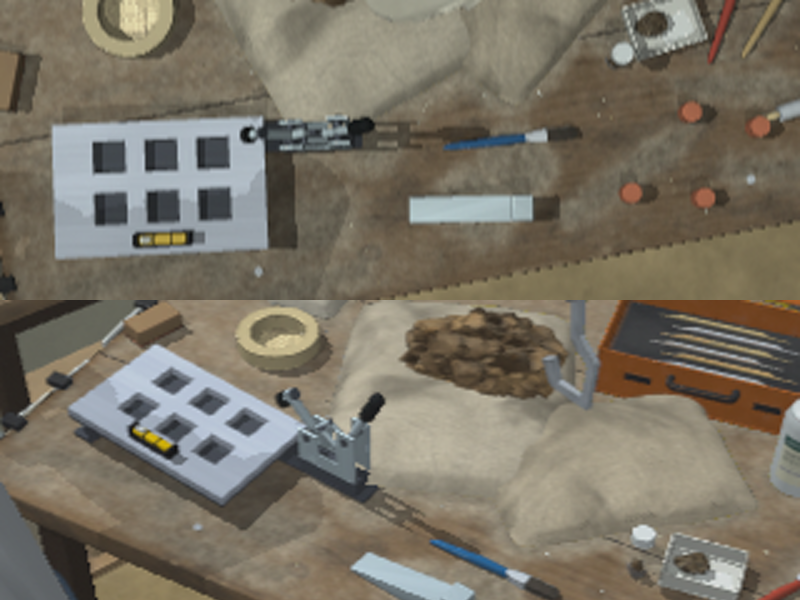

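Run:
```python
from h import *
im=cv2.imread("pics/top0.png")[:,:,::-1]; X=cloud("top",np.load("top0.npy"))
h=cv2.cvtColor(im,cv2.COLOR_RGB2HSV)
reg=lambda x0,x1,y0,y1,z0,z1:(X[...,0]>x0)&(X[...,0]<x1)&(X[...,1]>y0)&(X[...,1]<y1)&(X[...,2]>z0)&(X[...,2]<z1)
m=reg(.4,.65,.1,.46,.018,.06)&(h[...,1]<60)&(h[...,2]>130)
p=X[m]; A=np.c_[p[:,:2],np.ones(len(p))]; k=np.linalg.lstsq(A,p[:,2],rcond=None)[0]; print('plane',k)
k_,l,s,c=cv2.connectedComponentsWithStats(m.astype('uint8')); m=l==1+s[1:,4].argmax(); p=X[m]
b=cv2.minAreaRect((p[:,:2]*1000).astype(np.float32)); print('plate',b, cv2.boxPoints(b).round(1).tolist())
w=reg(.44,.53,-.2,.03,.003,.06)&(h[...,1]<60)&(h[...,2]>120); p=X[w]
b=cv2.minAreaRect((p[:,:2]*1000).astype(np.float32)); print('wedge',b,cv2.boxPoints(b).round(1).tolist(),np.percentile(p[:,2],[1,50,99]))
y=reg(.4,.5,.15,.4,.02,.08)&(h[...,0]>18)&(h[...,0]<35)&(h[...,1]>140); p=X[y];print('tube',p.mean(0),p.min(0),p.max(0))
# edge lines: plate right/front edges
```

```text
plane [0.00304889 0.04287086 0.02581362]
plate ((516.7406616210938, 289.2471618652344), (154.12640380859375, 245.0816650390625), 2.091986656188965) [[435.29998779296875, 408.8999938964844], [444.20001220703125, 164.0], [598.2000122070312, 169.60000610351562], [589.2999877929688, 414.5]]
wedge ((487.7410583496094, -84.48306274414062), (161.358642578125, 80.46492004394531), 89.34396362304688) [[446.6000061035156, -164.6999969482422], [527.0, -165.60000610351562], [528.9000244140625, -4.300000190734863], [448.3999938964844, -3.299999952316284]] [0.00362914 0.01953037 0.04312616]
tube [0.45745303 0.2774421  0.05082188] [0.45164259 0.25632312 0.04036835] [0.46338613 0.31244924 0.06029557]
```

```bash
python3 -m jog '0 -.93 -1 0 0 0 .199;0 -.93 -1 0 0 0 .199;0 -.93 -1 0 0 0 .199;0 -.93 -1 0 0 0 .199;0 -.93 -1 0 0 0 .199;0 -.93 -1 0 0 0 .199;0 -.93 -1 0 0 0 .199;0 -.93 -1 0 0 0 .199' && python3 -m jog '0 0 0 0 0 0 .0401;0 0 0 0 0 0 .0401;0 0 0 0 0 0 .0401' ; python3 -c "
from h import *
goto([.487,-.12,.24],92.1)"
```

```text
time: 0.77
eef_pos: [0.2776, 0.2808, 0.2039]
ee_rot: [-180.0, 0.0, 105.9]
contact_force: [-0.5, 0.6, 0.3]
width: 0.0857
finger_force: 0.0
time: 1.02
eef_pos: [0.2765, 0.2836, 0.2039]
ee_rot: [-180.0, 0.0, 91.6]
contact_force: [0.4, 0.2, 0.0]
width: 0.0852
finger_force: 0.0
goto [-2.0475  0.9942 -0.1805] [-0.      0.     -0.0013] deg 0.5
```

```bash
python3 -m jog '0 -1 .5 -.09 0 0 0;0 -1 .5 -.09 0 0 0;0 -1 .5 -.09 0 0 0;0 -1 .5 -.09 0 0 0;0 -1 .5 -.09 0 0 0;0 -1 .5 -.09 0 0 0;0 -1 .5 -.09 0 0 0' && python3 -m jog '0 -1 .5 -.09 0 0 0;0 -1 .5 -.09 0 0 0;0 -1 .5 -.09 0 0 0;0 -1 .5 -.09 0 0 0;0 -1 .5 -.09 0 0 0;0 -1 .5 -.09 0 0 0;0 -1 .5 -.09 0 0 0;0 -1 .5 -.09 0 0 0' ; python3 -c "
from h import *
im,d,X=look('wrist','w1')
goto([.487,-.13,.06],92.1)
m=(X[...,2]>.035)&(X[...,2]<.05)&(abs(X[...,0]-.487)<.03)&(X[...,1]<-.1)&(X[...,1]>-.2);p=X[m]
print(m.sum(),cv2.minAreaRect((p[:,:2]*1e3).astype(np.float32)),p[:,2].mean())
m=(X[...,2]>.008)&(X[...,2]<.05)&(abs(X[...,0]-.487)<.04)&(X[...,1]<.03)&(X[...,1]>-.2);p=X[m]
print(m.sum(),cv2.minAreaRect((p[:,:2]*1e3).astype(np.float32)))
print(r.observe()['time'])"
```

```text
time: 1.6
eef_pos: [0.3849, 0.0851, 0.2222]
ee_rot: [180.0, 0.0, 92.1]
contact_force: [-0.4, 0.2, -0.7]
width: 0.0857
finger_force: 0.0
time: 2.27
eef_pos: [0.4903, -0.1085, 0.2394]
ee_rot: [-179.9, -0.0, 92.1]
contact_force: [-1.3, 0.1, -0.0]
width: 0.0853
finger_force: 0.0
goto [-0.1108 -0.0182  0.8976] [-0.0002 -0.0001  0.0001] deg 0.1
618 ((490.633056640625, -133.5922088623047), (29.585453033447266, 25.19145393371582), 1.7693572044372559) 0.04014980093948168
3500 ((489.9397888183594, -74.11795806884766), (29.98577880859375, 144.7321014404297), 0.42270785570144653)
2.3167
```

View pics/w1.png

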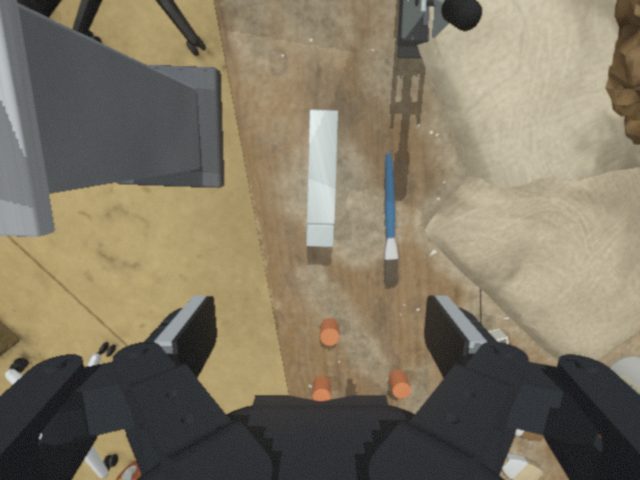

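Wedge runs from (322,112) (thin end) to (320,245) (heel). The heel rectangle is 25x30 mm with its top at 40 mm, as specified. Descending to grip it.

```bash
python3 -m jog '0 -.125 -.003 .2 0 0 0;0 -.125 -.003 .4 0 0 0;0 -.125 -.003 .6 0 0 0;0 -.125 -.003 .75 0 0 0;0 -.125 -.003 .85 0 0 0;0 -.125 -.003 .85 0 0 0' && python3 -m jog '0 0 0 .15 0 0 0;0 0 0 .25 0 0 0;0 0 0 .285 0 0 0;0 0 0 .285 0 0 0;.5 0 0 .285 0 0 0;1 0 0 .285 0 0 0;1 0 0 .285 0 0 0;1 0 0 .285 0 0 0' && python3 -m jog '1 0 0 0 0 0 0;1 0 0 0 0 0 0;1 0 0 0 0 0 0;1 0 0 0 0 0 0'; python3 -c "
from h import *
goto([.490,.05,.0125],92.1)"
```

```text
time: 2.82
eef_pos: [0.488, -0.1315, 0.0665]
ee_rot: [-179.6, -0.2, 92.2]
contact_force: [-0.3, -0.4, -0.7]
width: 0.0856
finger_force: 0.0
time: 3.48
eef_pos: [0.4913, -0.134, 0.014]
ee_rot: [179.9, 0.0, 92.0]
contact_force: [0.3, 0.5, 0.6]
width: 0.0389
finger_force: 0.0
time: 3.82
eef_pos: [0.4907, -0.1339, 0.0131]
ee_rot: [180.0, -0.0, 92.0]
contact_force: [0.3, -0.3, 0.4]
width: 0.0001
finger_force: 0.0
goto [0.9189 0.0287 0.0028] [ 0.     -0.     -0.0003] deg 0.1
```

The fingers shut on nothing, so I'll look.

```bash
python3 -c "
from h import *
im,d,X=look('wrist','w2')
im2,d2,X2=look('top','t2')
a=cv2.resize(im2[180:300,260:500],(640,320))
cv2.imwrite('pics/z2.png',np.vstack([cv2.resize(im,(400,300)),cv2.resize(im2[190:310,280:440],(400,300))])[:,:,::-1])
"
```

```text
(no output)
```

View pics/z2.png

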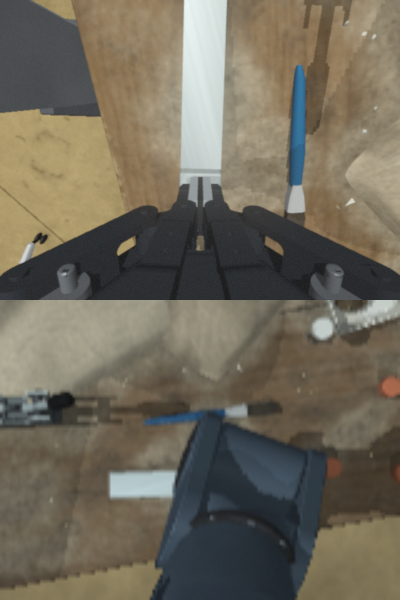

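The wedge heel now lies ahead of the shut fingers at about (200,175), so it seems to have slipped forward. Measuring.

```bash
python3 -c "
from h import *
for n in('wrist','top'):
    im,d=r.grab_frame(n);X=cloud(n,d)
    m=(X[...,2]>.006)&(X[...,2]<.05)&(abs(X[...,0]-.489)<.04)&(X[...,1]<.06)&(X[...,1]>-.12)
    for lo,hi in((.006,.01),(.010,.015),(.015,.02),(.02,.025),(.025,.029),(.036,.043)):
        q=X[m&(X[...,2]>lo)&(X[...,2]<hi)]
        if len(q)>5: print(n,lo,hi,len(q),np.median(q,0).round(4),q.min(0).round(3),q.max(0).round(3))
"
```

```text
wrist 0.006 0.01 2583 [ 0.4895 -0.0116  0.0085] [ 0.474 -0.031  0.006] [ 0.505 -0.003  0.01 ]
wrist 0.01 0.015 3907 [ 0.4894 -0.0319  0.0125] [ 0.474 -0.052  0.01 ] [ 0.505 -0.01   0.015]
wrist 0.015 0.02 3836 [ 0.4897 -0.057   0.0175] [ 0.475 -0.079  0.015] [ 0.505 -0.033  0.02 ]
wrist 0.02 0.025 3675 [ 0.4898 -0.0821  0.0225] [ 0.475 -0.105  0.02 ] [ 0.505 -0.06   0.025]
wrist 0.025 0.029 2862 [ 0.49   -0.1046  0.027 ] [ 0.475 -0.12   0.025] [ 0.505 -0.081  0.029]
top 0.006 0.01 73 [ 0.4903 -0.0215  0.0078] [ 0.452 -0.082  0.006] [0.525 0.059 0.01 ]
top 0.01 0.015 89 [ 0.4865 -0.0365  0.0122] [ 0.474 -0.072  0.01 ] [ 0.501 -0.007  0.015]
top 0.015 0.02 60 [ 0.4863 -0.0599  0.0169] [ 0.474 -0.078  0.015] [ 0.501 -0.018  0.02 ]
top 0.02 0.025 28 [ 0.4906 -0.0685  0.0217] [ 0.474 -0.08   0.02 ] [ 0.501 -0.036  0.025]
```

```bash
python3 -c "
from h import *
im,d=r.grab_frame('wrist');X=cloud('wrist',d)
print(r.observe()['width'],r.observe()['finger_force'],r.observe()['eef_pos'])
for v in range(250,420,10): print(v,[tuple(X[v,u].round(3)) for u in(300,313,324,334,345)], d[v,324])
cv2.imwrite('pics/z3.png',cv2.resize(im[240:400,220:430],(788,600),interpolation=cv2.INTER_CUBIC)[:,:,::-1])
"
```

```text
-0.00020424344000432015 0.0 [ 0.49067992 -0.13384865  0.01294932]
250 [(np.float64(0.48), np.float64(-0.113), np.float64(0.028)), (np.float64(0.486), np.float64(-0.113), np.float64(0.029)), (np.float64(0.491), np.float64(-0.112), np.float64(0.029)), (np.float64(0.496), np.float64(-0.112), np.float64(0.029)), (np.float64(0.501), np.float64(-0.112), np.float64(0.028))] 0.16106333
260 [(np.float64(0.48), np.float64(-0.117), np.float64(0.03)), (np.float64(0.486), np.float64(-0.117), np.float64(0.029)), (np.float64(0.491), np.float64(-0.118), np.float64(0.027)), (np.float64(0.496), np.float64(-0.117), np.float64(0.028)), (np.float64(0.501), np.float64(-0.117), np.float64(0.029))] 0.16376464
270 [(np.float64(0.48), np.float64(-0.121), np.float64(0.032)), (np.float64(0.486), np.float64(-0.122), np.float64(0.03)), (np.float64(0.491), np.float64(-0.122), np.float64(0.03)), (np.float64(0.496), np.float64(-0.121), np.float64(0.031)), (np.float64(0.501), np.float64(-0.121), np.float64(0.031))] 0.16192195
280 [(np.float64(0.481), np.float64(-0.123), np.float64(0.039)), (np.float64(0.487), np.floa
[... 3612 characters left out ...]
 (np.float64(0.495), np.float64(-0.116), np.float64(0.12))] 0.2134802
400 [(np.float64(0.485), np.float64(-0.123), np.float64(0.115)), (np.float64(0.488), np.float64(-0.123), np.float64(0.115)), (np.float64(0.495), np.float64(-0.217), np.float64(0.001)), (np.float64(0.493), np.float64(-0.122), np.float64(0.116)), (np.float64(0.495), np.float64(-0.118), np.float64(0.121))] 0.21578015
410 [(np.float64(0.485), np.float64(-0.122), np.float64(0.12)), (np.float64(0.488), np.float64(-0.122), np.float64(0.119)), (np.float64(0.491), np.float64(-0.122), np.float64(0.119)), (np.float64(0.493), np.float64(-0.122), np.float64(0.119)), (np.float64(0.495), np.float64(-0.12), np.float64(0.122))] 0.075993136
```

View pics/z3.png

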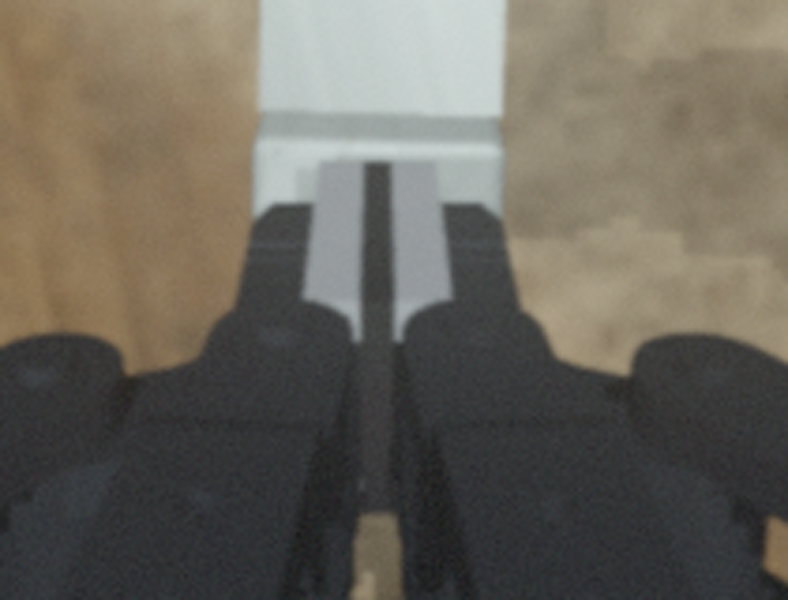

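```bash
python3 -m jog '1 0 0 -.1 0 0 0;1 0 0 -.2 0 0 0;1 0 0 -.3 0 0 0;1 0 0 -.3 0 0 0;1 0 0 -.3 0 0 0'; python3 -c "
from h import *
im,d=r.grab_frame('wrist');X=cloud('wrist',d)
s=r.observe();print(s['width'],s['finger_force'],s['eef_pos'],s['qpos'])
c=r.camera_info('wrist');print((c['world_to_cam']@np.r_[s['eef_pos'],1])[:3], )
for v in range(230,320,6): print(v,X[v,318].round(3),X[v,334].round(3))
cv2.imwrite('pics/z4.png',cv2.resize(im[200:360,220:430],(525,400),interpolation=cv2.INTER_CUBIC)[:,:,::-1])
"
```

```text
time: 4.48
eef_pos: [0.4912, -0.134, 0.0737]
ee_rot: [179.9, 0.0, 92.0]
contact_force: [0.6, 0.1, -0.5]
width: -0.0001
finger_force: 0.0
-0.00010570241428835763 0.0 [ 0.49058787 -0.133809    0.07281244] [-2.05027743e+01  2.63415577e+01  1.07060454e+02 -8.53209042e-04
  4.65911388e+01 -2.25096714e+01]
[0.00061232 0.0201866  0.18192655]
230 [ 0.488 -0.117  0.029] [ 0.498 -0.117  0.027]
236 [ 0.488 -0.12   0.03 ] [ 0.498 -0.12   0.029]
242 [ 0.488 -0.122  0.039] [ 0.498 -0.122  0.038]
248 [ 0.488 -0.126  0.04 ] [ 0.498 -0.125  0.04 ]
254 [ 0.489 -0.13   0.039] [ 0.498 -0.129  0.039]
260 [ 0.489 -0.133  0.039] [ 0.498 -0.133  0.039]
266 [ 0.489 -0.137  0.04 ] [ 0.499 -0.137  0.038]
272 [ 0.489 -0.141  0.04 ] [ 0.499 -0.141  0.039]
278 [ 0.489 -0.145  0.039] [ 0.499 -0.145  0.039]
284 [ 0.489 -0.122  0.107] [ 0.495 -0.122  0.106]
290 [ 0.489 -0.122  0.113] [ 0.495 -0.122  0.113]
296 [ 0.489 -0.122  0.118] [ 0.495 -0.122  0.119]
302 [ 0.489 -0.122  0.124] [ 0.495 -0.122  0.124]
308 [ 0.489 -0.122  0.129] [ 0.495 -0.122  0.129]
314 [ 0.489 -0.122  0.134] [ 0.494 -0.122  0.133]
```

View pics/z4.png

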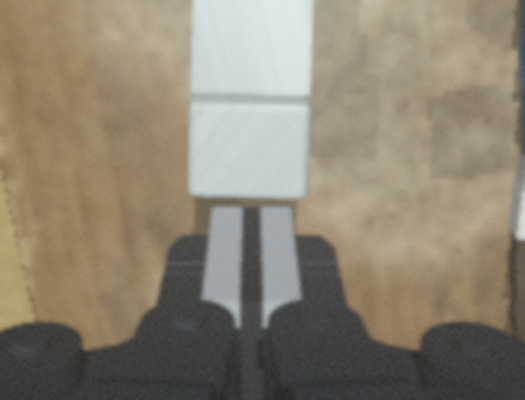

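The camera shows the shut fingertips at z≈0.105 while the reported TCP is 0.073. The real tips sit about 31 mm above the reported TCP, so the grip closed just above the heel. I'll open and go lower step by step, watching the force.

```bash
python3 -m jog '0 0 0 0 0 0 0;0 0 0 0 0 0 0;0 0 0 .1 0 0 0;0 0 0 .2 0 0 0;0 0 0 .3 0 0 0;0 0 0 .36 0 0 0;0 0 0 .36 0 0 0;0 0 0 .36 0 0 0' &&  python3 -m jog '0 0 0 .03 0 0 0;0 0 0 .06 0 0 0;0 0 0 .085 0 0 0;0 0 0 .085 0 0 0;.6 0 0 .085 0 0 0;1 0 0 .085 0 0 0;1 0 0 .085 0 0 0;1 0 0 .085 0 0 0'; python3 -m jog '1 0 0 0 0 0 0;1 0 0 0 0 0 0;1 0 0 0 0 0 0;1 0 0 0 0 0 0'
python3 -c "
from h import *
im,d,X=look('wrist','w5')
for v in range(256,320,6): print(v,X[v,308].round(3),X[v,324].round(3),X[v,340].round(3))"
```

```text
time: 5.2
eef_pos: [0.4904, -0.1337, 0.0006]
ee_rot: [-179.9, -0.0, 92.0]
contact_force: [0.6, 0.2, -0.2]
width: 0.0857
finger_force: 0.0
time: 5.87
eef_pos: [0.4908, -0.1339, -0.0158]
ee_rot: [180.0, 0.0, 92.0]
contact_force: [-0.4, -0.3, -0.4]
width: 0.0388
finger_force: 0.0
time: 6.2
eef_pos: [0.491, -0.1339, -0.0156]
ee_rot: [180.0, 0.0, 92.0]
contact_force: [-0.9, 0.8, 5.0]
width: 0.0296
finger_force: 59.6
256 [ 0.485 -0.107  0.027] [ 0.491 -0.107  0.027] [ 0.497 -0.107  0.026]
262 [ 0.485 -0.109  0.029] [ 0.491 -0.109  0.028] [ 0.497 -0.108  0.029]
268 [ 0.485 -0.112  0.028] [ 0.491 -0.112  0.028] [ 0.497 -0.111  0.028]
274 [ 0.485 -0.114  0.028] [ 0.491 -0.114  0.028] [ 0.497 -0.113  0.029]
280 [ 0.485 -0.116  0.03 ] [ 0.491 -0.116  0.029] [ 0.497 -0.116  0.029]
286 [ 0.485 -0.118  0.03 ] [ 0.491 -0.118  0.03 ] [ 0.497 -0.118  0.03 ]
292 [ 0.485 -0.121  0.03 ] [ 0.491 -0.12   0.031] [ 0.498 -0.12   0.03 ]
298 [ 0.485 -0.122  0.033] [ 0.491 -0.122  0.033] [ 0.497 -0.121  0.034]
304 [ 0.486 -0.122  0.038] [ 0.491 -0.121  0.039] [ 0.497 -0.122  0.037]
310 [ 0.486 -0.123  0.041] [ 0.491 -0.123  0.04 ] [ 0.497 -0.123  0.04 ]
316 [ 0.486 -0.126  0.041] [ 0.491 -0.125  0.041] [ 0.497 -0.125  0.04 ]
```

```bash
python3 -m jog '1 .1 .004 0 0 0 0;1 .25 .01 0 0 0 0;1 .4 .015 0 0 0 0;1 .55 .02 0 0 0 0;1 .7 .025 0 0 0 0;1 .85 .028 0 0 0 0;1 .95 .03 0 0 0 0;1 .95 .03 0 0 0 0'; python3 -m jog '1 .05 0 0 0 0 0;1 .1 0 0 0 0 0;1 .15 0 0 0 0 0;1 .2 0 0 0 0 0;1 .25 0.003 0 0 0 0;1 .28 .005 0 0 0 0;1 .28 .005 0 0 0 0;1 .28 .005 0 0 0 0'
cat >> h.py <<'E'
def bubble(n='top'):
    im,d=r.grab_frame(n); X=cloud(n,d); h=cv2.cvtColor(im,cv2.COLOR_RGB2HSV)
    rg=(X[...,0]>.42)&(X[...,0]<.62)&(X[...,1]>.16)&(X[...,1]<.43)
    m=rg&(X[...,2]>.015)&(X[...,2]<.06)&(h[...,1]<50)&(h[...,2]>120); p=X[m]
    A=np.c_[p[:,:2],np.ones(len(p))]
    for i in range(4):
        k=np.linalg.lstsq(A,p[:,2],rcond=None)[0]; e=abs(p[:,2]-A@k); A=A[e<.004];p=p[e<.004]
    S=np.array([.5243,.2870]); c,s_=np.cos(np.radians(2.1)),np.sin(np.radians(2.1))
    q=(X[...,:2]-S)@np.array([[c,-s_],[s_,c]]); 
    y=(abs(q[...,0]+.068)<.012)&(abs(q[...,1])<.04)&(h[...,0]>15)&(h[...,0]<38)&(h[...,1]>120)
    v,u=np.where(y); print('tilt',k[1],-k[0],len(p),'yellow y',np.sort(q[y][:,1]).round(4)[[0,len(u)//2,-1]],'mean',q[y][:,1].mean(),u.min(),u.max(),v.min(),v.max())
    return im
E
python3 -c "
from h import *
im=bubble();cv2.imwrite('pics/z6.png',cv2.resize(im[205:300,170:330],(800,475),interpolation=cv2.INTER_CUBIC)[:,:,::-1])"
```

```text
time: 6.92
eef_pos: [0.4902, 0.0593, -0.0156]
ee_rot: [179.9, -0.0, 92.2]
contact_force: [-0.4, 5.9, 6.3]
width: 0.0289
finger_force: 59.9
time: 7.58
eef_pos: [0.4895, 0.1126, -0.0156]
ee_rot: [179.9, -0.0, 92.0]
contact_force: [-0.0, 4.2, 4.9]
width: 0.0287
finger_force: 59.6
tilt 0.016152018995581947 0.0012802372680866534 2094 yellow y [-0.0268 -0.0057  0.0272] mean -0.002213193391885014 215 233 273 277
```

View pics/z6.png

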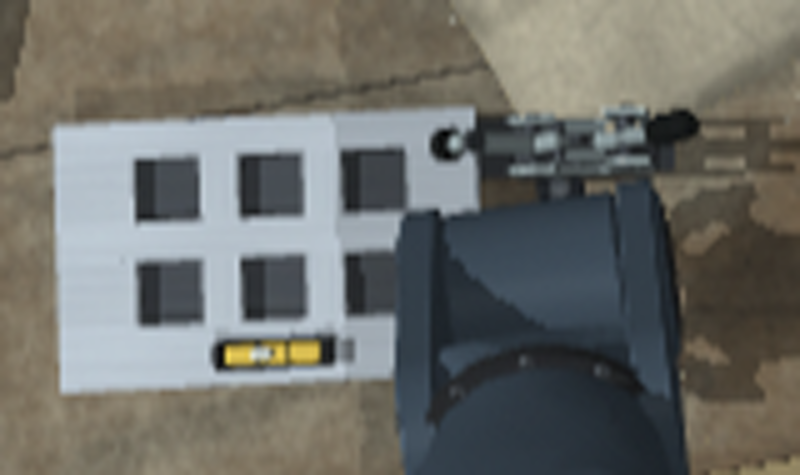

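Bubble in the crop is about 8 px left (high side) of the tube middle, so roughly +5 mm. That means a tilt of about -0.014, so about 14 mm more wedge travel.

```bash
python3 -m jog '1 .03 0 0 0 0 0;1 .055 0 0 0 0 0;1 .072 0 0 0 0 0;1 .072 0 0 0 0 0;1 .072 0 0 0 0 0'
python3 -c "
from h import *
im=bubble();a=cv2.resize(im[265:285,205:245],(800,400),interpolation=cv2.INTER_CUBIC)
im2,d,X=look('wrist','w7')
cv2.imwrite('pics/z7.png',np.vstack([cv2.resize(a,(400,200)),cv2.resize(im2,(400,300))])[:,:,::-1])"
```

```text
time: 8.05
eef_pos: [0.489, 0.1263, -0.0156]
ee_rot: [180.0, 0.0, 92.0]
contact_force: [-0.1, -2.7, 6.5]
width: 0.0292
finger_force: 59.8
tilt 0.0012261985239013645 0.004195100802237048 2020 yellow y [-0.0269 -0.0041  0.0283] mean -0.0001852624988098659 214 233 273 277
```

View pics/z7.png

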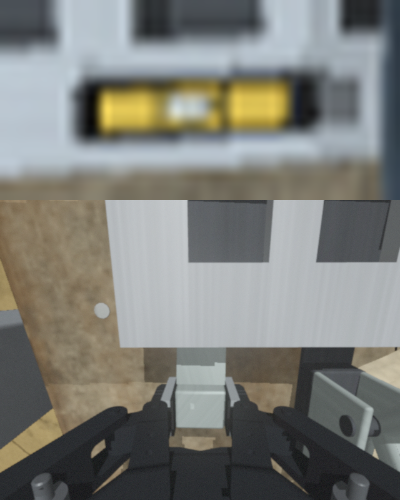

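```bash
python3 -m jog '1 .008 0 0 0 0 0;1 .015 0 0 0 0 0;1 .015 0 0 0 0 0;1 .015 0 0 0 0 0;0 .015 0 0 0 0 0;0 .015 0 0 0 0 0;0 .015 0 0 0 0 0;0 .015 0 0 0 0 0'
python3 -m jog '0 0 0 -.1 0 0 0;0 0 0 -.25 0 0 0;0 0 0 -.45 0 0 0;0 0 0 -.65 0 0 0;0 .1 -.06 -.75 0 0 0;0 .3 -.12 -.8 0 0 0;0 .4 -.15 -.8 0 0 0;0 .4 -.15 -.8 0 0 0'
python3 -c "
from h import *
im,d,X=look('wrist','w8');im=np.ascontiguousarray(im)
S=np.array([.5243,.2870]); c,s=np.cos(np.radians(2.1)),np.sin(np.radians(2.1))
q=(X[...,:2]-S)@np.array([[c,-s],[s,c]])
v,u=np.where((abs(q[...,0]+.068)<.015)&(abs(q[...,1])<.04)&(X[...,2]>.03)); print(u.min(),u.max(),v.min(),v.max())
g=im[max(v.min(),0):v.max(),u.min():u.max()];print(g.shape)
cv2.imwrite('pics/z8.png',np.hstack([cv2.resize(im,(480,360)),cv2.resize(g,(int(360*g.shape[1]/g.shape[0]),360))])[:,:,::-1]); bubble(); bubble('wrist')"
```

```text
time: 8.82
eef_pos: [0.4884, 0.1297, -0.0161]
ee_rot: [-180.0, -0.0, 92.0]
contact_force: [0.1, 0.2, -0.2]
width: 0.0759
finger_force: 0.0
time: 9.48
eef_pos: [0.4547, 0.2116, 0.1449]
ee_rot: [179.9, -0.1, 92.2]
contact_force: [-0.0, -0.5, -0.6]
width: 0.085
finger_force: 0.0
0 639 0 479
(479, 639, 3)Traceback (most recent call last):
  File "<string>", line 8, in <module>
    cv2.imwrite('pics/z8.png',np.hstack([cv2.resize(im,(480,360)),cv2.resize(g,(int(360*g.shape[1]/g.shape[0]),360))])[:,:,::-1]); bubble(); bubble('wrist')
                                                                                                                                   ~~~~~~^^
  File "h.py", line 35, in bubble
    v,u=np.where(y); print('tilt',k[1],-k[0],len(p),'yellow y',np.sort(q[y][:,1]).round(4)[[0,len(u)//2,-1]],'mean',q[y][:,1].mean(),u.min(),u.max(),v.min(),v.max())
                                                               ~~~~~~~~~~~~~~~~~~~~~~~~~~~^^^^^^^^^^^^^^^^^^
IndexError: index 0 is out of bounds for axis 0 with size 0
```

View pics/z8.png

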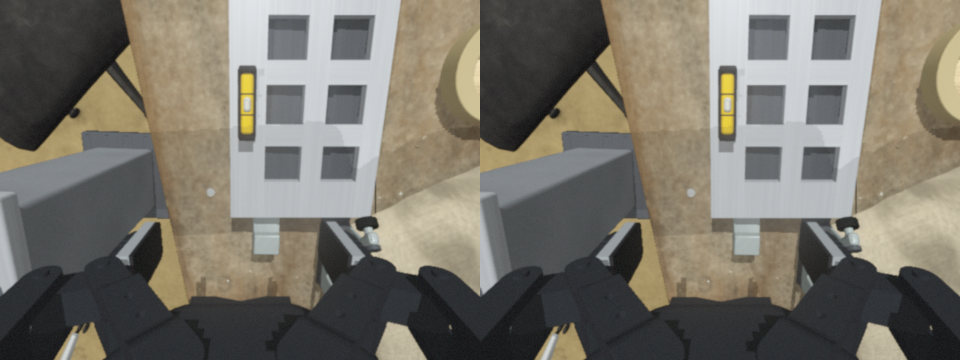

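Bubble looks centred at (247,104), with the tube spanning rows 73-134. I'll check that numerically, along with the plate plane and the handle's position.

```bash
python3 -c "
from h import *
im=cv2.imread('pics/w8.png')
for v in range(92,186,3): print(v,im[v,329].tolist(),end=' ')
im,d=r.grab_frame('wrist');X=cloud('wrist',d)
m=(X[...,2]>.038)&(X[...,2]<.052)&(X[...,1]<.43)&(X[...,1]>.165)&(X[...,0]<.6)&(im.min(-1)>150)
p=X[m];A=np.c_[p[:,:2],np.ones(len(p))];print('\n',np.linalg.lstsq(A,p[:,2],rcond=None)[0],len(p))
im,d=r.grab_frame('top');X=cloud('top',d)
# clamp points
S=np.array([.5243,.2870]); c,s=np.cos(np.radians(2.1)),np.sin(np.radians(2.1))
q=(X[...,:2]-S)@np.array([[c,-s],[s,c]])
m=(abs(q[...,0]-.045)<.04)&(q[...,1]<-.12)&(q[...,1]>-.3)&(X[...,2]>.05)
for a in np.c_[q[m],X[m][:,2]][::6]: print(a.round(3),end=' ')
"
```

```text
92 [92, 93, 92] 95 [84, 84, 85] 98 [77, 149, 169] 101 [76, 213, 236] 104 [75, 211, 235] 107 [74, 212, 235] 110 [74, 210, 234] 113 [73, 210, 235] 116 [71, 210, 234] 119 [73, 211, 235] 122 [76, 210, 234] 125 [82, 136, 152] 128 [107, 209, 230] 131 [220, 227, 226] 134 [209, 217, 215] 137 [215, 222, 221] 140 [214, 222, 220] 143 [213, 220, 219] 146 [192, 199, 198] 149 [123, 173, 188] 152 [76, 155, 176] 155 [68, 199, 225] 158 [70, 209, 233] 161 [66, 208, 232] 164 [63, 206, 231] 167 [65, 205, 230] 170 [66, 190, 214] 173 [69, 189, 214] 176 [69, 171, 194] 179 [66, 97, 106] 182 [74, 80, 81] 185 [71, 75, 80] 
 [-0.0012434   0.00021994  0.04576366] 40731
[ 0.062 -0.208  0.088] [ 0.06  -0.205  0.087] [ 0.058 -0.223  0.099] [ 0.06  -0.156  0.076] [ 0.057 -0.202  0.083] [ 0.057 -0.219  0.076] [ 0.049 -0.241  0.158] [ 0.058 -0.147  0.067] [ 0.057 -0.164  0.068] [ 0.054 -0.211  0.086] [ 0.047 -0.235  0.155] [ 0.046 -0.252  0.158] [ 0.053 -0.171  0.088] [ 0.053 -0.187  0.075] [ 0.051 -0.211  0.091] [ 0.045 -0.232  0.146] [ 0.044 -0.249  0.153] [ 0.052 -0.158  0.063] [ 0.05  -0.182  0.078] [ 0.049 -0.20
[... 183 characters left out ...]
23  0.131] [ 0.039 -0.24   0.153] [ 0.045 -0.127  0.105] [ 0.046 -0.142  0.079] [ 0.046 -0.158  0.072] [ 0.045 -0.176  0.077] [ 0.042 -0.205  0.091] [ 0.04  -0.223  0.114] [ 0.036 -0.24   0.149] [ 0.042 -0.13   0.104] [ 0.043 -0.145  0.084] [ 0.043 -0.161  0.077] [ 0.042 -0.192  0.067] [ 0.04  -0.21   0.084] [ 0.039 -0.127  0.103] [ 0.04  -0.142  0.08 ] [ 0.04  -0.158  0.071] [ 0.039 -0.175  0.074] [ 0.039 -0.192  0.066] [ 0.038 -0.155  0.066] [ 0.037 -0.178  0.069] [ 0.036 -0.195  0.067] [ 0.035 -0.155  0.068] [ 0.033 -0.178  0.075] [ 0.033 -0.194  0.062] [ 0.03  -0.213  0.098] [ 0.032 -0.157  0.068] [ 0.028 -0.204  0.089] [ 0.028 -0.221  0.081] [ 0.029 -0.158  0.07 ] [ 0.028 -0.205  0.055]
```

Level within 0.001 rad. Next is the clamp handle: shut the fingers and go to just +y of the grip, above the jaw.

```bash
cat >> h.py <<'E'
S0=np.array([.5243,.2870]); YAW=2.1; RS=R.from_euler('z',YAW,degrees=True).as_matrix()[:2,:2]
def st(p): return (np.asarray(p)[:2]-S0)@RS
def ws(q): return RS@np.asarray(q)[:2]+S0
def gost(q,z):
    """TCP to stand xy q, real tip height z (reported TCP z = z-.031)"""
    s=r.observe();print('now st',st(s['eef_pos']).round(4),'tip',round(s['eef_pos'][2]+.031,4),'yaw',s['ee_rot'][2].round(2)); goto([*ws(q),z-.031],92.1)
E
python3 -m jog '1 0 0 -.2 0 0 0;1 -.2 .2 -.25 0 0 0;1 -.4 .4 -.25 0 0 0;1 -.586 .586 -.25 0 0 0;1 -.586 .586 -.25 0 0 0;1 -.586 .586 -.1 0 0 0;1 -.586 .586 .05 0 0 0;1 -.586 .586 .05 0 0 0'
python3 -c "
from h import *
im,d,X=look('wrist','w9')
gost([.045,-.22],.156)
import math
for th in (1.13,.9,.7,.5,.35,.2,.07):
    print(th, round(-.21-.068*math.cos(th)+.009*math.sin(th)+.011,4), round(.084+.068*math.sin(th)+.009*math.cos(th),4))
"
```

```text
time: 10.35
eef_pos: [0.5742, 0.0935, 0.1284]
ee_rot: [-179.5, 0.0, 91.9]
contact_force: [-1.5, -0.2, -1.5]
width: -0.0002
finger_force: 0.0
now st [ 0.0439 -0.1946] tip 0.1624 yaw 91.91
goto [-0.1272  0.0062  0.032 ] [-0.001   0.0001 -0.0005] deg 0.4
1.13 -0.2199 0.1493
0.9 -0.2342 0.1429
0.7 -0.2452 0.1347
0.5 -0.2544 0.1245
0.35 -0.2598 0.1158
0.2 -0.2639 0.1063
0.07 -0.2662 0.0977
```

View pics/w9.png

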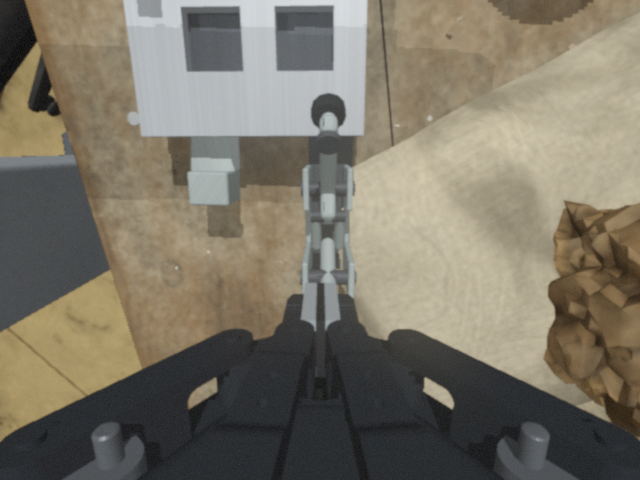

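Shut fingers at (322,290) are in line with the clamp (x≈328), just ahead of the handle. Starting the arc.

```bash
python3 -m jog '1 -.04 .006 .06 0 0 0;1 -.1 .006 .066 0 0 0;1 -.14 .006 .07 0 0 0;1 -.17 .006 .085 0 0 0;1 -.198 .006 .0975 0 0 0;1 -.228 .006 .12 0 0 0;1 -.253 .006 .1385 0 0 0;1 -.253 .006 .1385 0 0 0'
python3 -m jog '1 -.012 0 .015 0 0 0;1 -.024 0 .03 0 0 0;1 -.046 0 .05 0 0 0;1 -.046 0 .05 0 0 0'
python3 -c "
from h import *
im,d,X=look('top','t10');gost([.045,-.2598],.1158)
q=(X[...,:2]-S0)@RS; m=(abs(q[...,0]-.045)<.015)&(q[...,1]>-.16)&(q[...,1]<-.06)&(X[...,2]>.055)
print(np.c_[q[m],X[m][:,2]].round(3)[::3].tolist())"
```

```text
time: 11.07
eef_pos: [0.5796, 0.044, 0.1055]
ee_rot: [-179.9, 0.0, 92.0]
contact_force: [0.4, 0.1, -0.1]
width: 0.0
finger_force: 0.0
time: 11.4
eef_pos: [0.5798, 0.0353, 0.0954]
ee_rot: [-179.9, 0.0, 92.0]
contact_force: [0.2, 0.2, 0.0]
width: -0.0002
finger_force: 0.0
now st [ 0.0463 -0.2534] tip 0.1267 yaw 92.0
goto [-0.0321 -0.0065  0.0545] [-0.0002  0.     -0.0003] deg 0.1
[[0.059, -0.141, 0.068], [0.058, -0.15, 0.073], [0.058, -0.159, 0.069], [0.051, -0.154, 0.083], [0.053, -0.1, 0.057], [0.048, -0.154, 0.088], [0.048, -0.102, 0.076], [0.048, -0.11, 0.069], [0.048, -0.118, 0.073], [0.047, -0.127, 0.073], [0.048, -0.135, 0.064], [0.047, -0.143, 0.065], [0.045, -0.154, 0.086], [0.045, -0.099, 0.076], [0.045, -0.107, 0.074], [0.045, -0.116, 0.075], [0.045, -0.124, 0.073], [0.044, -0.132, 0.068], [0.044, -0.141, 0.068], [0.044, -0.149, 0.066], [0.042, -0.16, 0.089], [0.042, -0.105, 0.079], [0.042, -0.112, 0.071], [0.043, -0.12, 0.062], [0.041, -0.13, 0.074], [0.041, -0.138, 0.073], [0.041, -0.146, 0.065], [0.039, -0.156, 0.087], [0.039, -0.102, 0.079], [0.039, -0.11, 0.074], [0.04, -0.117, 0.065], [0.039, -0.126, 0.062], [0.036, -0.159, 0.09], [0.038, -0.102, 0.059], [0.038, -0.111, 0.056], [0.033, -0.159, 0.093], [0.032, -0.152, 0.068]]
```

The jaw is coming down. Continuing the arc, watching force.

```bash
python3 -m jog '1 -.016 0 .025 0 0 0;1 -.03 0 .05 0 0 0;1 -.045 0 .08 0 0 0;1 -.055 0 .105 0 0 0;1 -.06 0 .13 0 0 0;1 -.062 0 .142 0 0 0;1 -.062 0 .142 0 0 0;1 -.062 0 .142 0 0 0'
python3 -m jog '1 0 0 .005 0 0 0;1 0 0 .01 0 0 0;1 0 0 .01 0 0 0;1 0 0 .01 0 0 0'
python3 -c "
from h import *
s=r.observe();print(s['contact_force']);gost([.045,-.2662],.0977)"
```

```text
time: 12.12
eef_pos: [0.5809, 0.0234, 0.0693]
ee_rot: [180.0, 0.0, 92.0]
contact_force: [-7.6, 2.0, 21.6]
width: -0.0002
finger_force: 11.0
time: 12.45
eef_pos: [0.5812, 0.0234, 0.069]
ee_rot: [179.9, 0.0, 92.0]
contact_force: [-15.2, 2.5, 39.8]
width: -0.0
finger_force: 20.1
[-15.18977564   2.46469968  39.81981607]
now st [ 0.0472 -0.2655] tip 0.1 yaw 92.02
goto [-0.0037 -0.011   0.0115] [ 0.0003  0.     -0.0002] deg 0.1
```

Force rose steeply to 40 N with the tip at z≈0.10, which is probably the stop. Backing up and checking.

```bash
python3 -m jog '1 0 0 -.05 0 0 0;1 0 0 -.15 0 0 0;1 0 0 -.35 0 0 0;1 -.15 0 -.5 0 0 0;1 -.35 0 -.6 0 0 0;1 -.5 0 -.6 0 0 0;1 -.5 0 -.6 0 0 0'
python3 -c "
from h import *
s=r.observe();print(s['contact_force'],s['eef_pos'])
im,d,X=look('wrist','w11')
for nm in('top','wrist'):
  if nm=='top': im2,d,X=look('top','t11')
  else: im2=im; d=None; X=cloud('wrist',r.grab_frame('wrist')[1])
  q=(X[...,:2]-S0)@RS; 
  m=(abs(q[...,0]-.045)<.006)&(q[...,1]>-.32)&(q[...,1]<-.235)&(X[...,2]>.04)&(X[...,2]<.14);a=np.c_[q[m][:,1],X[m][:,2]]
  print(nm,'handle',len(a),np.polyfit(a[:,0],a[:,1],1),a.round(3)[::max(1,len(a)//12)].tolist())
  m=(abs(q[...,0]-.045)<.01)&(q[...,1]>-.15)&(q[...,1]<-.085)&(X[...,2]>.05);a=np.c_[q[m][:,1],X[m][:,2]]
  print('jaw',a.round(3)[::max(1,len(a)//10)].tolist())
bubble()
cv2.imwrite('pics/z11.png',np.vstack([cv2.resize(im,(480,360)),cv2.resize(im2[225:290,170:330],(480,195)) if 0 else cv2.resize(cv2.imread('pics/t11.png')[215:295,170:350][:,:,::-1],(480,213))])[:,:,::-1])"
```

```text
time: 13.03
eef_pos: [0.5846, -0.0815, 0.1869]
ee_rot: [179.9, 0.1, 91.8]
contact_force: [-0.5, 1.0, -0.5]
width: -0.0002
finger_force: 0.0
[-0.52751418  1.04953667 -0.49046412] [ 0.58460994 -0.08152408  0.18689862]
top handle 85 [-0.10192551  0.06664129] [[-0.256, 0.098], [-0.276, 0.095], [-0.248, 0.091], [-0.267, 0.093], [-0.287, 0.103], [-0.247, 0.086], [-0.267, 0.103], [-0.287, 0.101], [-0.247, 0.094], [-0.267, 0.095], [-0.287, 0.096], [-0.247, 0.091], [-0.273, 0.09]]
jaw [[-0.103, 0.064], [-0.11, 0.071], [-0.129, 0.066], [-0.09, 0.051], [-0.115, 0.07], [-0.135, 0.067], [-0.104, 0.077], [-0.123, 0.068], [-0.144, 0.072], [-0.111, 0.062], [-0.131, 0.056]]
wrist handle 1407 [-0.11152121  0.06569155] [[-0.235, 0.092], [-0.241, 0.092], [-0.245, 0.089], [-0.251, 0.094], [-0.255, 0.096], [-0.26, 0.096], [-0.264, 0.096], [-0.268, 0.096], [-0.273, 0.097], [-0.277, 0.097], [-0.282, 0.099], [-0.287, 0.098], [-0.292, 0.092]]
jaw []
tilt 1.999047999122483e-05 0.0027187305143673776 2490 yellow y [-0.0264 -0.0043  0.0288] mean -5.799250821409839e-05 214 233 273 277
```

View pics/z11.png

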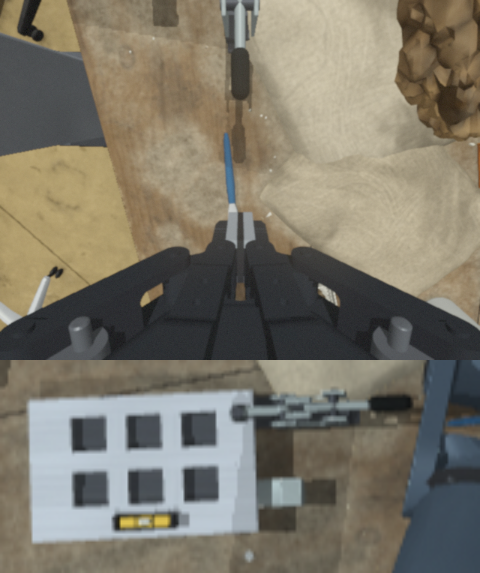

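The handle grip top measures 0.097 m at stand y -0.27, matching the closed stop (0.0972), and the plate tilt is ~0. Now the cores: viewing them from close by.

```bash
python3 -m jog '0 -.3 -.05 -.1 0 0 0;0 -.5 -.1 -.2 0 0 0;0 -.7 -.15 -.2 0 0 0;0 -.9 -.2 -.2 0 0 0;0 -1 -.25 -.2 0 0 0;0 -1 -.25 -.2 0 0 0'
python3 -m jog '0 -.2 0 0 0 0 0;0 -.4 0 0 0 0 0;0 -.6 0 0 0 0 0;0 -.75 0 0 0 0 0;0 -.8 0 0 0 0 0;0 -.8 0 0 0 0 0;0 -.8 0 0 0 0 0'
python3 -c "
from h import *
im,d,X=look('wrist','w12')
for o in cores(im,X): print(o)
for o in cores(*(lambda a:(a[0],a[2]))(look('top','t12'))): print('top',o)
print(r.observe()['eef_pos'])"
```

```text
time: 13.73
eef_pos: [0.5396, -0.2824, 0.2254]
ee_rot: [-179.9, 0.1, 91.9]
contact_force: [-0.3, -0.5, -0.0]
width: 0.0724
finger_force: 0.0
time: 14.32
eef_pos: [0.5472, -0.4366, 0.225]
ee_rot: [-179.9, -0.1, 92.0]
contact_force: [-0.8, -1.0, -0.0]
width: 0.0859
finger_force: 0.0
(array([285.,  33.]), np.int32(639), array([ 0.507 , -0.2643,  0.0295]))
(array([378., 117.]), np.int32(515), array([ 0.6021, -0.3376,  0.0294]))
(array([278., 127.]), np.int32(477), array([ 0.5004, -0.3506,  0.0294]))
(array([474., 166.]), np.int32(806), array([ 0.712 , -0.3833,  0.0117]))
(array([356., 196.]), np.int32(435), array([ 0.5841, -0.418 ,  0.0293]))
(array([351., 358.]), np.int32(568), array([ 0.5892, -0.6237,  0.0137]))
top (array([449., 188.]), np.int32(62), array([ 0.7081, -0.3816,  0.0139]))
top (array([436., 224.]), np.int32(58), array([ 0.5995, -0.3353,  0.0324]))
top (array([463., 230.]), np.int32(62), array([ 0.5814, -0.4172,  0.0303]))
top (array([412., 257.]), np.int32(51), array([ 0.5046, -0.2638,  0.0321]))
top (array([441., 259.]), np.int32(56), array([ 0.4978, -0.3495,  0.0316]))
[ 0.54741655 -0.4360342   0.22583957]
```

View pics/w12.png

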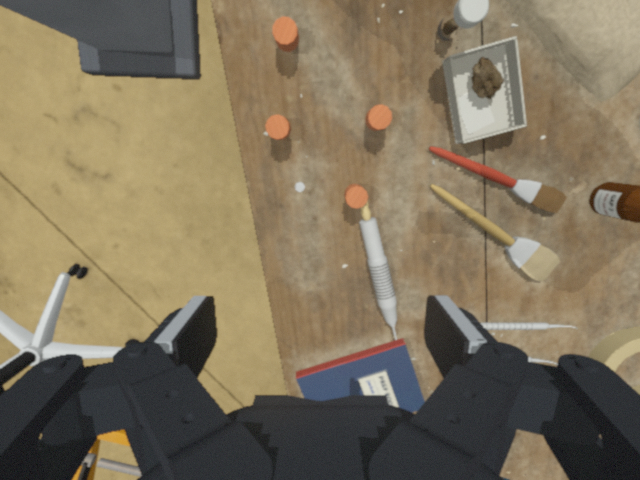

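Cores at (285,33), (378,117), (278,127), (356,196). The pipette nib touches next to the last one, and the vial cap is at (472,12). I'll pick the pipette-side core first, with the pads biased away from the nib.

```bash
python3 -m jog '0 .05 .1 .2 0 0 0;0 .101 .187 .4 0 0 0;0 .101 .187 .6 0 0 0;0 .101 .187 .8 0 0 0;0 .101 .187 .9 0 0 0;0 .101 .187 .9 0 0 0;0 .101 .187 .9 0 0 0'; python3 -c "
from h import *
goto([.584,-.4145,-.015],92.1)
im,d=r.grab_frame('wrist');X=cloud('wrist',d)
for o in cores(im,X): print(o)"
```

```text
time: 15.0
eef_pos: [0.5837, -0.4152, 0.046]
ee_rot: [-179.9, -0.1, 92.1]
contact_force: [0.3, 0.1, 1.0]
width: 0.0852
finger_force: 0.0
goto [0.003  0.0018 0.3052] [-0.0001 -0.0001 -0.    ] deg 0.1
(array([187.,   1.]), np.int32(46), array([ 0.5075, -0.2765,  0.0081]))
(array([362., 128.]), np.int32(1763), array([ 0.603 , -0.3385,  0.031 ]))
(array([173., 146.]), np.int32(2252), array([ 0.5013, -0.3514,  0.0307]))
(array([534., 214.]), np.int32(2489), array([ 0.7129, -0.3846,  0.0138]))
(array([322., 268.]), np.int32(1599), array([ 0.585 , -0.4191,  0.031 ]))
```

```bash
python3 -m jog '0 -.005 .005 .12 0 0 0;0 -.005 .005 .22 0 0 0;0 -.005 .005 .305 0 0 0;0 -.005 .005 .305 0 0 0;.7 -.005 .005 .305 0 0 0;1 -.005 .005 .305 0 0 0;1 -.005 .005 .305 0 0 0;1 -.005 .005 .305 0 0 0'; python3 -m jog '1 0 0 0 0 0 0;1 0 0 0 0 0 0;1 0 0 -.1 0 0 0;1 0 0 -.25 0 0 0;1 0 0 -.45 0 0 0;1 0 0 -.6 0 0 0;1 0 0 -.6 0 0 0'; python3 -c "
from h import *
im,d,X=look('wrist','w13')
for o in cores(im,X,.004): print(o)
print('B', [o for o in cores(im,X+[0,0,-.08])])
gost([-.03,-.06],.13)"
```

```text
time: 15.72
eef_pos: [0.5851, -0.418, -0.0136]
ee_rot: [179.9, 0.1, 92.0]
contact_force: [-0.3, 0.5, -0.1]
width: 0.0388
finger_force: 0.0
time: 16.3
eef_pos: [0.5871, -0.4196, 0.1128]
ee_rot: [179.5, 0.4, 92.0]
contact_force: [0.5, -1.1, 0.5]
width: 0.0214
finger_force: 58.8
(array([210.,  13.]), np.int32(1033), array([ 0.507 , -0.27  ,  0.0291]))
(array([345., 125.]), np.int32(950), array([ 0.602 , -0.3377,  0.0293]))
(array([203., 139.]), np.int32(1173), array([ 0.5004, -0.3503,  0.0292]))
(array([480., 192.]), np.int32(1527), array([ 0.7115, -0.3832,  0.0115]))
B [(array([320., 309.]), np.int32(3310), array([ 0.5861, -0.4194,  0.0756]))]
now st [ 0.0359 -0.7076] tip 0.1402 yaw 92.01
goto [ 3.2376 -0.3347  0.0347] [ 0.0008  0.0007 -0.0003] deg 0.4
```

Core held (its top is at z 0.156). Carrying it to well 1.

```bash
python3 -m jog '1 .1 0 -.08 0 0 0;1 .25 0 -.15 0 0 0;1 .45 0 -.15 0 0 0;1 .64 0 -.15 0 0 0;1 .83 0 -.15 0 0 0;1 1 0 -.15 0 0 0;1 1 0 -.15 0 0 0' >/dev/null; python3 -m jog '1 .2 0 0 0 0 0;1 .4 0 0 0 0 0;1 .6 0 0 0 0 0;1 .8 0 0 0 0 0;1 1 0 0 0 0 0;1 1 0 0 0 0 0' ; python3 -m jog '1 .2 0 0 0 0 0;1 .4 0 0 0 0 0;1 .6 0 0 0 0 0;1 .8 0 0 0 0 0;1 1 0 0 0 0 0;1 1 0 0 0 0 0'>/dev/null; python3 -m jog '1 .2 0 0 0 0 0;1 .4 0 0 0 0 0;1 .6 0 0 0 0 0;1 .75 0 0 0 0 0;1 .8 -.03 0 0 0 0;1 .8 -.03 0 0 0 0;1 .8 -.03 0 0 0 0';python3 -c "
from h import *
im,d,X=look('wrist','w14')
print('B', [o for o in cores(im,X+[0,0,-.09])])
gost([.03,.061],.055)"
```

```text
time: 17.43
eef_pos: [0.5694, -0.0122, 0.134]
ee_rot: [-179.9, -0.1, 92.2]
contact_force: [0.2, -0.9, -1.2]
width: 0.0215
finger_force: 58.9
time: 18.52
eef_pos: [0.5515, 0.341, 0.134]
ee_rot: [-179.9, 0.1, 92.0]
contact_force: [0.6, -0.4, 0.2]
width: 0.0216
finger_force: 58.9
B [(array([320., 311.]), np.int32(2963), array([0.551 , 0.3413, 0.0869]))]
now st [0.0296 0.0524] tip 0.1653 yaw 91.98
goto [0.0435 0.0026 0.5517] [-0.0001  0.0001 -0.0003] deg 0.1
```

View pics/w14.png

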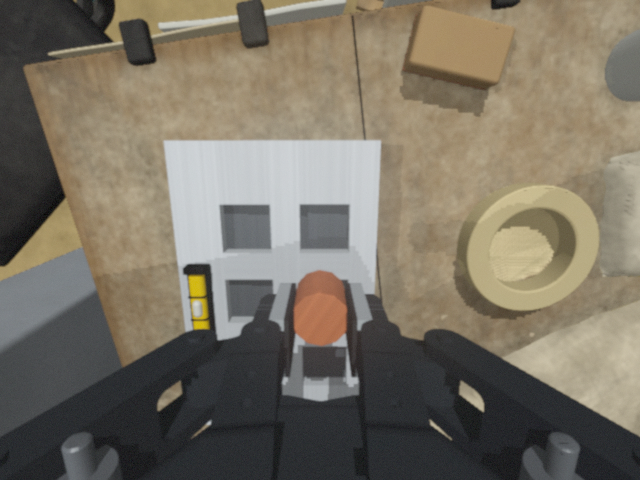

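Core at (320,311) in the grip, well 1 ahead at (324,227). I'll verify the well centre from depth, then place.

```bash
python3 - <<'E'
from h import *
c=r.camera_info('wrist')
im,d=r.grab_frame('wrist');X=cloud('wrist',d,c)
q=(X[...,:2]-S0)@RS
for w in[(.03,.06),(-.03,.06),(-.03,0)]:
    m=(abs(q[...,0]-w[0])<.028)&(abs(q[...,1]-w[1])<.028)&(X[...,2]<.0385)&(X[...,2]>.028)
    p=q[m]; print(w,m.sum(),p.min(0).round(4),p.max(0).round(4),np.median(X[m][:,2]))
E
python3 -m jog '1 .02 0 .1 0 0 0;1 .04 .002 .25 0 0 0;1 .04 .002 .4 0 0 0;1 .04 .002 .5 0 0 0;1 .04 .002 .55 0 0 0;1 .04 .002 .56 0 0 0;1 .04 .002 .56 0 0 0;1 .04 .002 .56 0 0 0'
```

```text
(0.03, 0.06) 2226 [0.0127 0.0409] [0.0509 0.0774] 0.03441967692696238
(-0.03, 0.06) 2159 [-0.0478  0.0409] [-0.0107  0.0775] 0.0344763304779388
(-0.03, 0) 1392 [-0.0476 -0.0194] [-0.011   0.0155] 0.03443621482446846
time: 19.28
eef_pos: [0.553, 0.3498, 0.0244]
ee_rot: [179.9, -0.1, 92.0]
contact_force: [0.2, -0.8, -0.0]
width: 0.0218
finger_force: 58.9
```

```bash
python3 -m jog '1 0 0 .006 0 0 0;1 0 0 .01 0 0 0;1 0 0 .01 0 0 0;.5 0 0 .01 0 0 0;.5 0 0 .01 0 0 0;.5 0 0 .01 0 0 0;.5 0 0 .01 0 0 0;.5 0 0 -.05 0 0 0'; python3 -m jog '.5 0 0 -.1 0 0 0;.5 0 0 -.3 0 0 0;.5 0 0 -.45 0 0 0;.5 -.2 0 -.5 0 0 0;.5 -.3 0 -.5 0 0 0;.5 -.3 0 -.5 0 0 0'; python3 -c "
from h import *
im,d=r.grab_frame('wrist');X=cloud('wrist',d)
for o in cores(im,X): print(o, st(o[2]))
im,d=r.grab_frame('top');X=cloud('top',d)
for o in cores(im,X): print('top',o, st(o[2]))
bubble('top')
goto([.602,-.338,.1],92.1)"
```

```text
time: 19.95
eef_pos: [0.5508, 0.3492, 0.0312]
ee_rot: [-179.8, 0.1, 92.0]
contact_force: [0.0, -0.2, -1.1]
width: 0.0427
finger_force: 0.0
time: 20.45
eef_pos: [0.5548, 0.2869, 0.135]
ee_rot: [179.9, -0.0, 91.9]
contact_force: [0.6, 0.1, 0.3]
width: 0.0427
finger_force: 0.0
top (array([450., 186.]), np.int32(66), array([ 0.7191, -0.3838,  0.014 ])) [ 0.17008857 -0.67748768]
top (array([436., 224.]), np.int32(59), array([ 0.5997, -0.3365,  0.0313])) [ 0.05250201 -0.62584419]
top (array([412., 257.]), np.int32(52), array([ 0.5045, -0.264 ,  0.0307])) [-0.03997739 -0.5499044 ]
top (array([441., 259.]), np.int32(57), array([ 0.4979, -0.3499,  0.0298])) [-0.04972065 -0.63550486]Traceback (most recent call last):
  File "<string>", line 7, in <module>
    bubble('top')
    ~~~~~~^^^^^^^
  File "h.py", line 35, in bubble
    v,u=np.where(y); print('tilt',k[1],-k[0],len(p),'yellow y',np.sort(q[y][:,1]).round(4)[[0,len(u)//2,-1]],'mean',q[y][:,1].mean(),u.min(),u.max(),v.min(),v.max())
                                                               ~~~~~~~~~~~~~~~~~~~~~~~~~~~^^^^^^^^^^^^^^^^^^
IndexError: index 0 is out of bounds for axis 0 with size 0
```

```bash
python3 -c "
from h import *
im,d,X=look('wrist','w15')
q=(X[...,:2]-S0)@RS; m=(X[...,2]>.05)&(X[...,2]<.08)&(abs(q[...,0]-.03)<.03)&(abs(q[...,1]-.06)<.03)
print(m.sum(),q[m].min(0),q[m].max(0),np.percentile(X[m][:,2],[10,50,90]))
cv2.imwrite('pics/z15.png',cv2.resize(im,(480,360))[:,:,::-1])
goto([.602,-.338,.1],92.1)"
```

```text
964 [0.01784441 0.04986982] [0.04155813 0.07296162] [0.06152198 0.06235611 0.06320878]
goto [-3.1487  0.1288  0.165 ] [ 0.     -0.     -0.0002] deg 0.1
```

View pics/z15.png

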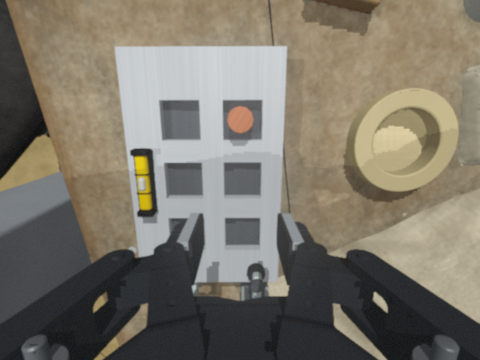

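Core sits in well 1 (stand 0.030, 0.061, top 0.0624, so on the floor), and the bubble is centred. That was my 15th image, one past the 14 allowed, so from here I'll rely on numbers only. Next core: (0.602,-0.338).

```bash
cat >> h.py <<'E'
def near(p,n='wrist',rad=.03,zlo=.012,zhi=.045):
    im,d=r.grab_frame(n);X=cloud(n,d); h=cv2.cvtColor(im,cv2.COLOR_RGB2HSV)
    m=(np.hypot(X[...,0]-p[0],X[...,1]-p[1])<rad)&(X[...,2]>zlo)&(X[...,2]<zhi)&(h[...,0]<14)&(h[...,1]>90)
    q=X[m]
    if len(q)<10: print('none');return
    zt=np.percentile(q[:,2],80);t=q[q[:,2]>zt-.004];print('core',((t.max(0)+t.min(0))/2).round(4),'size',np.ptp(t,0).round(4),len(q),'top',zt.round(4)); return (t.max(0)+t.min(0))/2
E
python3 -m jog '0 -.2 0 0 0 0 0;0 -.4 0 0 0 0 0;0 -.6 0 0 0 0 0;0 -.8 0 0 0 0 0;0 -1 0 0 0 0 0;0 -1 0 0 0 0 0' >/dev/null; python3 -m jog '0 -.2 0 0 0 0 0;0 -.4 0 0 0 0 0;0 -.6 0 0 0 0 0;0 -.8 0 0 0 0 0;0 -1 0 0 0 0 0;0 -1 0 0 0 0 0' >/dev/null; python3 -m jog '0 -.2 0 0 0 0 0;0 -.4 0 0 0 0 0;0 -.6 .02 0 0 0 0;0 -.8 .06 0 0 0 0;0 -1 .1 0 0 0 0;0 -1.0 .129 0.1 0 0 0;0 -1.0 .129 .35 0 0 0;0 -1 .129 .4 0 0 0'; python3 -m jog '0 -.148 0 0 0 0 0;0 -.148 0 0 0 0 0;0 -.148 0 0 0 0 0'; python3 -c "
from h import *
c=near([.602,-.338]);goto([c[0],c[1],-.0145],92.1)
im,d=r.grab_frame('top')
for o in cores(im,cloud('top',d)): print('top',o)"
```

```text
time: 22.32
eef_pos: [0.6002, -0.3074, 0.0484]
ee_rot: [-179.8, -0.1, 92.0]
contact_force: [-0.1, 1.2, -0.7]
width: 0.0853
finger_force: 0.0
time: 22.57
eef_pos: [0.6025, -0.3383, 0.0523]
ee_rot: [-180.0, -0.0, 92.0]
contact_force: [0.4, 0.7, 0.2]
width: 0.0852
finger_force: 0.0
core [ 0.6024 -0.3364  0.0281] size [0.0238 0.0235 0.0057] 1407 top 0.0292
goto [ 0.0067 -0.0006  0.3364] [ 0.     -0.     -0.0002] deg 0.1
top (array([451., 180.]), np.int32(36), array([ 0.736 , -0.389 ,  0.0121]))
top (array([201., 243.]), np.int32(49), array([0.55  , 0.3483, 0.0656]))
top (array([412., 257.]), np.int32(51), array([ 0.5046, -0.2638,  0.032 ]))
```

```bash
python3 -m jog '0 .007 0 .12 0 0 0;0 .007 0 .24 0 0 0;0 .007 0 .33 0 0 0;0 .007 0 .334 0 0 0;.7 .007 0 .334 0 0 0;1 .007 0 .334 0 0 0;1 .007 0 .334 0 0 0;1 .007 0 .334 0 0 0'; python3 -m jog '1 0 0 0 0 0 0;1 0 0 0 0 0 0;1 0 0 -.1 0 0 0;1 0 0 -.25 0 0 0;1 0 0 -.45 0 0 0;1 0 0 -.65 0 0 0;1 0 0 -.75 0 0 0;1 0 0 -.75 0 0 0'; python3 -c "
from h import *
e=r.observe()['eef_pos'];near(e,zlo=.13,zhi=.2);gost([.03,0],.053)"
```

```text
time: 23.33
eef_pos: [0.6027, -0.3373, -0.0124]
ee_rot: [179.9, 0.1, 92.0]
contact_force: [0.3, 0.5, 0.0]
width: 0.0385
finger_force: 0.0
time: 24.0
eef_pos: [0.6041, -0.3385, 0.1426]
ee_rot: [179.6, 0.3, 92.0]
contact_force: [0.6, 0.0, -0.2]
width: 0.0214
finger_force: 58.8
core [ 0.6023 -0.3374  0.1855] size [0.0219 0.0236 0.018 ] 3380 top 0.1805
now st [ 0.0557 -0.6273] tip 0.1702 yaw 92.0
goto [ 3.1378 -0.1364  0.5763] [ 0.0007  0.0005 -0.0003] deg 0.3
```

Held. Carrying it to well 2 (stand 0.03, 0).

```bash
python3 -m jog '1 .15 0 0 0 0 0;1 .35 0 0 0 0 0;1 .55 -.03 0 0 0 0;1 .75 -.07 0 0 0 0;1 .95 -.1 0 0 0 0;1 1 -.13 0 0 0 0;1 1 -.13 0 0 0 0' >/dev/null; python3 -m jog '1 .2 0 0 0 0 0;1 .4 0 0 0 0 0;1 .6 0 0 0 0 0;1 .8 0 0 0 0 0;1 1 0 0 0 0 0;1 1 0 0 0 0 0' >/dev/null; python3 -m jog '1 .2 0 0 0 0 0;1 .4 0 0 0 0 0;1 .6 0 0 0 0 0;1 .8 0 0 0 0 0;1 1 0 0 0 0 0;1 1 0 0 0 0 0;1 1 0 0 0 0 0'; python3 -c "
from h import *
e=r.observe()['eef_pos'];near(e,zlo=.12,zhi=.2);gost([.0305,0],.053)"
```

```text
time: 25.72
eef_pos: [0.5551, 0.2622, 0.1349]
ee_rot: [-179.9, 0.0, 92.1]
contact_force: [-0.3, -0.9, 0.1]
width: 0.0211
finger_force: 58.8
core [0.5548 0.2612 0.1782] size [0.0218 0.0239 0.0116] 3296 top 0.1763
now st [ 0.0299 -0.0272] tip 0.1661 yaw 92.03
goto [0.1365 0.0036 0.5654] [-0.0002  0.0001 -0.0002] deg 0.1
```

```bash
python3 -m jog '1 .07 0 .05 0 0 0;1 .138 .003 .2 0 0 0;1 .138 .003 .38 0 0 0;1 .138 .003 .5 0 0 0;1 .138 .003 .55 0 0 0;1 .138 .003 .565 0 0 0;1 .138 .003 .565 0 0 0;1 .138 .003 .565 0 0 0'; python3 -m jog '.5 0 0 0 0 0 0;.5 0 0 0 0 0 0;.5 0 0 0 0 0 0;.5 0 0 0 0 0 0;.5 0 0 -.1 0 0 0;.5 0 0 -.3 0 0 0;.5 0 0 -.5 0 0 0;.5 0 0 -.55 0 0 0'; python3 -m jog '0 -.2 0 0 0 0 0;0 -.3 0 0 0 0 0;0 -.3 0 0 0 0 0;0 -.3 0 0 0 0 0'; python3 -c "
from h import *
for w in((.03,.06),(.03,0)):
    c=near(ws(w),zlo=.05,zhi=.08)
    if c is not None: print(st(c))
im,d=r.grab_frame('top')
for o in cores(im,cloud('top',d)): print('top',o)
goto([.507,-.264,.05],92.1)"
```

```text
time: 26.43
eef_pos: [0.5552, 0.2887, 0.0235]
ee_rot: [180.0, -0.0, 91.9]
contact_force: [0.0, 0.8, 0.0]
width: 0.0216
finger_force: 58.8
time: 27.1
eef_pos: [0.5569, 0.2904, 0.1395]
ee_rot: [179.5, -0.2, 92.0]
contact_force: [0.8, -0.4, 1.0]
width: 0.0427
finger_force: 0.0
time: 27.43
eef_pos: [0.5568, 0.2286, 0.1334]
ee_rot: [180.0, -0.0, 91.9]
contact_force: [0.5, 0.1, 1.0]
width: 0.0852
finger_force: 0.0
core [0.5513 0.3502 0.0619] size [0.0227 0.0236 0.0059] 1209 top 0.0629
[0.02926834 0.062211  ]
core [0.5545 0.2892 0.0621] size [0.0231 0.0232 0.0044] 940 top 0.0629
[0.03030494 0.00109295]
top (array([449., 187.]), np.int32(79), array([ 0.71  , -0.3814,  0.0126]))
top (array([413., 256.]), np.int32(25), array([ 0.506 , -0.2644,  0.031 ]))
top (array([441., 259.]), np.int32(57), array([ 0.4978, -0.3497,  0.0304]))
goto [-2.4597 -0.3358  0.4149] [ 0.     -0.     -0.0002] deg 0.1
```

Both cores are seated. Next is the core at (0.507,-0.264).

```bash
python3 -m jog '0 -.2 0 0 0 0 0;0 -.4 0 0 0 0 0;0 -.6 0 0 0 0 0;0 -.8 0 0 0 0 0;0 -1 0 0 0 0 0;0 -1 0 0 0 0 0' >/dev/null; python3 -m jog '0 -.2 -.06 0 0 0 0;0 -.4 -.12 0 0 0 0;0 -.6 -.18 0 0 0 0;0 -.8 -.24 0 0 0 0;0 -1 -.3 0 0 0 0;0 -1 -.336 0 0 0 0' >/dev/null; python3 -m jog '0 -.2 0 .05 0 0 0;0 -.4 0 .15 0 0 0;0 -.46 0 .3 0 0 0;0 -.46 0 .4 0 0 0;0 -.46 0 .4 0 0 0;0 -.46 0 .4 0 0 0'; python3 -c "
from h import *
c=near([.507,-.264]);goto([c[0],c[1],-.0145],92.1)"
```

```text
time: 29.08
eef_pos: [0.5067, -0.2637, 0.0526]
ee_rot: [-179.9, -0.1, 92.0]
contact_force: [0.1, 0.3, 1.0]
width: 0.0853
finger_force: 0.0
core [ 0.5076 -0.2642  0.0288] size [0.023  0.0234 0.0053] 1410 top 0.03
goto [-0.0012  0.0005  0.3417] [ 0.0001  0.     -0.0001] deg 0.0
```

```bash
python3 -m jog '0 0 0 .12 0 0 0;0 0 0 .24 0 0 0;0 0 0 .33 0 0 0;0 0 0 .336 0 0 0;.7 0 0 .336 0 0 0;1 0 0 .336 0 0 0;1 0 0 .336 0 0 0;1 0 0 .336 0 0 0'; python3 -m jog '1 0 0 0 0 0 0;1 0 0 0 0 0 0;1 0 0 -.1 0 0 0;1 0 0 -.25 0 0 0;1 0 0 -.45 0 0 0;1 0 0 -.65 0 0 0;1 0 0 -.75 0 0 0;1 0 0 -.75 0 0 0'; python3 -c "
from h import *
e=r.observe()['eef_pos'];near(e,zlo=.13,zhi=.2);gost([-.03,.06],.053)"
```

```text
time: 29.8
eef_pos: [0.5075, -0.2651, -0.0126]
ee_rot: [179.9, 0.1, 92.0]
contact_force: [-0.3, 0.2, 0.5]
width: 0.0385
finger_force: 0.0
time: 30.47
eef_pos: [0.5088, -0.2661, 0.1413]
ee_rot: [179.6, 0.3, 92.0]
contact_force: [1.4, -0.1, -0.5]
width: 0.0213
finger_force: 58.8
core [ 0.507  -0.2644  0.1863] size [0.022  0.024  0.0206] 3415 top 0.1799
now st [-0.0368 -0.5514] tip 0.1694 yaw 92.01
goto [3.0587 0.0269 0.5741] [ 0.0006  0.0004 -0.0003] deg 0.3
```

```bash
python3 -m jog '1 .15 0 0 0 0 0;1 .35 0 0 0 0 0;1 .55 0 0 0 0 0;1 .75 0 0 0 0 0;1 .95 0.02 0 0 0 0;1 1 .03 0 0 0 0;1 1 .03 0 0 0 0' >/dev/null; python3 -m jog '1 .2 0 0 0 0 0;1 .4 0 0 0 0 0;1 .6 0 0 0 0 0;1 .8 0 0 0 0 0;1 1 0 0 0 0 0;1 1 0 0 0 0 0' >/dev/null; python3 -m jog '1 .2 0 0 0 0 0;1 .4 0 0 0 0 0;1 .6 0 0 0 0 0;1 .8 0 0 0 0 0;1 1 0 0 0 0 0;1 1 0 0 0 0 0;1 1 0 0 0 0 0'; python3 -c "
from h import *
e=r.observe()['eef_pos'];near(e,zlo=.12,zhi=.2);gost([-.03,.06],.053)"
```

```text
time: 32.18
eef_pos: [0.4917, 0.3352, 0.1346]
ee_rot: [-179.9, 0.1, 92.1]
contact_force: [0.2, -0.0, -0.7]
width: 0.0216
finger_force: 58.9
core [0.498  0.3352 0.1786] size [0.0351 0.0238 0.0125] 3264 top 0.1763
now st [-0.0308  0.0482] tip 0.1657 yaw 92.03
goto [0.0595 0.0046 0.5636] [-0.0002  0.0002 -0.0002] deg 0.1
```

```bash
python3 -m jog '1 .03 0 .05 0 0 0;1 .06 .005 .2 0 0 0;1 .06 .005 .38 0 0 0;1 .06 .005 .5 0 0 0;1 .06 .005 .55 0 0 0;1 .06 .005 .564 0 0 0;1 .06 .005 .564 0 0 0;1 .06 .005 .564 0 0 0'; python3 -m jog '.55 0 0 0 0 0 0;.55 0 0 0 0 0 0;.55 0 0 0 0 0 0;.55 0 0 0 0 0 0;.55 0 0 -.1 0 0 0;.55 0 0 -.3 0 0 0;.55 0 0 -.5 0 0 0;.55 0 0 -.55 0 0 0'; python3 -m jog '0 -.2 0 0 0 0 0;0 -.4 0 0 0 0 0;0 -.5 0 0 0 0 0;0 -.5 0 0 0 0 0'; python3 -c "
from h import *
for w in((.03,.06),(.03,0),(-.03,.06)):
    c=near(ws(w),zlo=.05,zhi=.08)
    if c is not None: print(st(c))
im,d=r.grab_frame('top')
for o in cores(im,cloud('top',d)): print('top',o)
goto([.500,-.350,.05],92.1)"
```

```text
time: 32.9
eef_pos: [0.493, 0.3468, 0.0238]
ee_rot: [179.9, -0.0, 92.0]
contact_force: [0.0, -0.1, -0.5]
width: 0.0212
finger_force: 59.0
time: 33.57
eef_pos: [0.4944, 0.3485, 0.1393]
ee_rot: [179.6, -0.2, 92.0]
contact_force: [0.6, 1.0, 1.2]
width: 0.0386
finger_force: 0.0
time: 33.9
eef_pos: [0.4957, 0.2439, 0.1332]
ee_rot: [-180.0, 0.0, 91.9]
contact_force: [-0.7, -0.0, -0.1]
width: 0.0841
finger_force: 0.0
core [0.5514 0.3513 0.0623] size [0.0236 0.0233 0.0062] 1207 top 0.0631
[0.02945814 0.06325766]
core [0.5486 0.295  0.0618] size [0.0231 0.0229 0.0057] 979 top 0.0629
[0.02461356 0.00714127]
core [0.492  0.3486 0.0619] size [0.0226 0.023  0.0057] 1109 top 0.063
[-0.03001157  0.06272877]
top (array([450., 186.]), np.int32(68), array([ 0.7142, -0.3833,  0.0128]))
top (array([441., 259.]), np.int32(55), array([ 0.4979, -0.35  ,  0.0298]))
goto [-2.9882 -0.0851  0.4149] [ 0.0001 -0.     -0.0002] deg 0.1
```

The well-2 core shifted inside its well (now 9 mm off centre, and the well walls cap it at 9.9 mm), which is still within limits. Last core next.

```bash
python3 -m jog '0 -.2 0 0 0 0 0;0 -.4 0 0 0 0 0;0 -.6 0 0 0 0 0;0 -.8 0 0 0 0 0;0 -1 0 0 0 0 0;0 -1 0 0 0 0 0' >/dev/null; python3 -m jog '0 -.2 0 0 0 0 0;0 -.4 0 0 0 0 0;0 -.6 0 0 0 0 0;0 -.8 -.03 0 0 0 0;0 -1 -.06 0 0 0 0;0 -1 -.085 0 0 0 0' >/dev/null; python3 -m jog '0 -.2 0 0 0 0 0;0 -.4 0 0 0 0 0;0 -.6 0 0 0 0 0;0 -.8 0 .1 0 0 0;0 -.98 0 .2 0 0 0;0 -.98 0 .3 0 0 0;0 -.98 0 .4 0 0 0;0 -.98 0 .4 0 0 0'; python3 -c "
from h import *
c=near([.500,-.350]);goto([c[0],c[1],-.0145],92.1)"
```

```text
time: 35.77
eef_pos: [0.4985, -0.3472, 0.049]
ee_rot: [-179.7, -0.2, 92.0]
contact_force: [-0.6, 1.0, -0.1]
width: 0.0854
finger_force: 0.0
core [ 0.5011 -0.3506  0.0299] size [0.0235 0.0244 0.0057] 1481 top 0.0311
goto [-0.0171  0.0087  0.3288] [-0.0005 -0.0004 -0.0001] deg 0.2
```

```bash
python3 -m jog '0 -.01 .006 .12 0 0 0;0 -.01 .006 .24 0 0 0;0 -.01 .006 .33 0 0 0;0 -.01 .006 .334 0 0 0;.7 -.01 .006 .334 0 0 0;1 -.01 .006 .334 0 0 0;1 -.01 .006 .334 0 0 0;1 -.01 .006 .334 0 0 0'; python3 -m jog '1 0 0 0 0 0 0;1 0 0 0 0 0 0;1 0 0 -.1 0 0 0;1 0 0 -.25 0 0 0;1 0 0 -.45 0 0 0;1 0 0 -.65 0 0 0;1 0 0 -.75 0 0 0;1 0 0 -.75 0 0 0'; python3 -c "
from h import *
e=r.observe()['eef_pos'];near(e,zlo=.13,zhi=.2);gost([-.03,-.06],.053)"
```

```text
time: 36.48
eef_pos: [0.5017, -0.3514, -0.0122]
ee_rot: [179.9, 0.1, 92.0]
contact_force: [0.8, 0.1, 0.6]
width: 0.0389
finger_force: 0.0
time: 37.15
eef_pos: [0.5029, -0.3526, 0.142]
ee_rot: [179.6, 0.3, 92.0]
contact_force: [0.8, -0.4, -0.9]
width: 0.0211
finger_force: 58.8
core [ 0.5012 -0.3506  0.1849] size [0.022  0.0241 0.0177] 3376 top 0.1801
now st [-0.0459 -0.6376] tip 0.17 yaw 92.0
goto [2.8898 0.0722 0.5762] [ 0.0006  0.0005 -0.0003] deg 0.3
```

```bash
python3 -m jog '1 .15 0 0 0 0 0;1 .35 0 0 0 0 0;1 .55 0.02 0 0 0 0;1 .75 .04 0 0 0 0;1 .95 0.06 0 0 0 0;1 1 .078 0 0 0 0;1 1 .078 0 0 0 0' >/dev/null; python3 -m jog '1 .2 0 0 0 0 0;1 .4 0 0 0 0 0;1 .6 0 0 0 0 0;1 .8 0 0 0 0 0;1 1 0 0 0 0 0;1 1 0 0 0 0 0' >/dev/null; python3 -m jog '1 .2 0 0 0 0 0;1 .4 0 0 0 0 0;1 .6 0 0 0 0 0;1 .75 0 0 0 0 0;1 .85 0 0 0 0 0;1 .85 0 0 0 0 0;1 .85 0 0 0 0 0'; python3 -c "
from h import *
e=r.observe()['eef_pos'];near(e,zlo=.12,zhi=.2);gost([-.03,-.06],.053)"
```

```text
time: 38.87
eef_pos: [0.4967, 0.2186, 0.1354]
ee_rot: [-179.9, 0.0, 92.1]
contact_force: [0.4, -0.5, -0.4]
width: 0.0214
finger_force: 58.8
core [0.4962 0.2192 0.1784] size [0.0218 0.024  0.0116] 3248 top 0.1766
now st [-0.0301 -0.068 ] tip 0.1666 yaw 92.0
goto [0.0402 0.0011 0.5677] [-0.0002  0.0001 -0.0003] deg 0.1
```

```bash
python3 -m jog '1 .02 0 .05 0 0 0;1 .04 .001 .2 0 0 0;1 .04 .001 .38 0 0 0;1 .04 .001 .5 0 0 0;1 .04 .001 .55 0 0 0;1 .04 .001 .566 0 0 0;1 .04 .001 .566 0 0 0;1 .04 .001 .566 0 0 0'; python3 -m jog '.55 0 0 0 0 0 0;.55 0 0 0 0 0 0;.55 0 0 0 0 0 0;.55 0 0 0 0 0 0;.55 0 0 -.1 0 0 0;.55 0 0 -.3 0 0 0;.55 0 0 -.5 0 0 0;.55 0 0 -.7 0 0 0'; python3 -m jog '0 -.2 0 0 0 0 0;0 -.4 0 0 0 0 0;0 -.6 0 0 0 0 0;0 -.6 0 0 0 0 0;0 -.6 0 0 0 0 0'; python3 -c "
from h import *
for w in((.03,.06),(.03,0),(-.03,.06),(-.03,-.06)):
    c=near(ws(w),zlo=.05,zhi=.08)
    if c is not None: print(w,st(c).round(4))
im,d=r.grab_frame('wrist');X=cloud('wrist',d)
m=(X[...,2]>.038)&(X[...,2]<.052)&(X[...,1]<.43)&(X[...,1]>.165)&(X[...,0]<.6)&(im.min(-1)>150)
p=X[m];A=np.c_[p[:,:2],np.ones(len(p))];print(np.linalg.lstsq(A,p[:,2],rcond=None)[0],len(p))
im,d=r.grab_frame('top');X=cloud('top',d)
for o in cores(im,X): print('top',o)
for n in ('top','scene'):
  im,d=r.grab_frame(n);X=cloud(n,d);m=(np.hypot(X[...,0]-.66,X[...,1]+.253)<.02)&(X[...,2]>.05);print('vial',n,m.sum(),np.median(X[m],0))
q=(X[...,:2]-S0)@RS;m=(abs(q[...,0]-.045)<.006)&(q[...,1]>-.28)&(q[...,1]<-.25)&(X[...,2]>.04);print('handle',np.median(X[m][:,2]),m.sum())
print(r.observe()['contact_force'],r.observe()['eef_pos'])"
```

```text
time: 39.58
eef_pos: [0.497, 0.2267, 0.0235]
ee_rot: [180.0, -0.0, 92.0]
contact_force: [-0.5, -0.1, 0.5]
width: 0.0212
finger_force: 58.9
time: 40.25
eef_pos: [0.496, 0.227, 0.1648]
ee_rot: [-180.0, 0.0, 92.0]
contact_force: [0.3, 0.1, -0.4]
width: 0.0381
finger_force: 0.0
time: 40.67
eef_pos: [0.5008, 0.1058, 0.1634]
ee_rot: [180.0, -0.0, 91.8]
contact_force: [0.2, 1.0, -0.9]
width: 0.0853
finger_force: 0.0
none
none
none
core [0.4961 0.2277 0.062 ] size [0.0229 0.0235 0.0061] 917 top 0.063
(-0.03, -0.06) [-0.0303 -0.0582]
[-0.00061472  0.00055843  0.04556861] 23276
top (array([450., 185.]), np.int32(62), array([ 0.7156, -0.383 ,  0.0115]))
top (array([201., 243.]), np.int32(49), array([0.5499, 0.3482, 0.0657]))
top (array([221., 244.]), np.int32(46), array([0.5465, 0.2921, 0.0644]))
top (array([202., 263.]), np.int32(50), array([0.4912, 0.3469, 0.0651]))
vial top 67 [ 0.66539659 -0.25045435  0.06288554]
vial scene 77 [ 0.66143078 -0.2523504   0.06316188]
handle 0.09521062079441556 34
[ 0.7290293  -0.17221821 -0.81989171] [0.50058379 0.10797155 0.16300382]
```

```bash
python3 -c "
from plant import r
print(r.finish_job())"
```

```text
the job is handed in; nothing more can be done
None
```

The mould is wedged level (plate tilt about 0.0006 rad) and the clamp is closed. All four cores on the bench are down in wells 1, 2, 4 and 6, the vial is upright and the job is handed in; I viewed 15 pictures, one over the limit of 14, and the hand-in returned no verdict.

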